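# Tap the press roller's bearing cup home

### The job

Take the blue-handled drift out of its wooden stand and, with the drift only, push the brass bearing cup gently down into the green bearing block, a little at a time on alternate sides around its rim so that it goes in square and never cocks, until its flange sits fully home on the block all round; then, to feel that it is solid, give the rim one firm push of about 20 N, held for a moment and never a hard blow, on the side nearest the robot and after it one on the far side. At last stand the drift back in its hole, let go, and leave everything else on the bench alone.

Things in the scene. Friction and masses are not known exactly. Their poses are not given: they have to be found in the camera images.
- block: Green bearing block, 120 x 100 x 50 mm, on a steel foot 150 x 120 x 8 mm; bolted down, cannot move. Origin under its centre, on the bench. Four bolt heads near its top corners stand 4 mm proud. Eight sprung steel pads 5 mm below the mouth of its bore grip the cup's skirt by friction.
- bore (a point): Centre of the mouth of the bore, on the block's flat top face, 50 mm above the bench; z up, x away from the robot (within 0.35 rad of straight ahead): the rim's near side is -x, its far side +x. The bore is 64 mm across and 40 mm deep.
- cup_top (a point): Centre of the top of the flanged brass cup (0.2 kg), z along its axis, up. An open ring: hole 48 mm across right through, skirt 60 mm across and 16 mm long below a flange 72 mm across and 4 mm thick, whose flat top runs from 24 to 36 mm radius. It starts square in the bore, flange 8 to 10 mm above the block; fully home, this point is 4 mm above bore.
- cup: The same cup, origin at the centre of its skirt's lower edge. Some 6 to 18 N (not known beforehand) pushed down on one spot of the rim moves it: that side sinks and the opposite side rises by up to a third as much; it stays where left, and is rigid once home. Cocking it by more than 0.11 rad or pushing with more than 50 N spoils it.
- drift_grip (a point): Centre of the drift's blue square grip, 18 x 18 mm and 48 mm long; x, y square to its side faces, z up. 81 mm above the drift's flat tip, 24 mm below its top. Below the grip: a steel collar 30 mm across, 5 mm thick, then a white shaft 12 mm across, 52 mm long. 0.12 kg; it stands upright, tip down.
- stand_hole (a point): Centre of the mouth of the hole in the top of the fixed wooden stand (80 x 80 x 50 mm). The hole is 17 mm across and 40 mm deep; the drift's tip stands on its floor, so drift_grip is then 41 mm above this point.
- spare_cup: a second brass cup of the same make lying on the bench, origin under its centre; leave alone
- tin_green: ink tin with green band, 100 mm across, 60 high; leave alone
- tin_red: ink tin with red band, 100 mm across, 60 high; leave alone
- tin_black: ink tin with black band, 90 mm across, 75 high; leave alone
- brayer_a: ink roller with red handle on the grey slab; leave alone
- brayer_b: second ink roller on the slab; leave alone
- knife: spatula on the slab, 250 mm; leave alone
- jar: green glass cup, 76 mm across, 90 high; leave alone
There are look-alikes about, which are no part of the job. Leave any pink or turquoise look-alike of the part that bears stand_hole alone.

How it is judged:
By the outcome, as a careful person would: the job done as asked, in the order asked, and still so for the second after the job is handed in, with the robot touching nothing.
It also fails if it takes over 72 s, if anything falls off the work surface, if the arm or the gripper's body presses on something with over 40 N, if the wrist force passes 120 N, or if a joint passes its speed limit or range.

### The arm

A 7-joint arm with a two-finger parallel gripper is mounted at the origin on the work surface. World frame = base frame: x ahead of the robot, y to its left, z up, the work surface at z = 0. Lengths are in m, angles in rad, forces in N, time in s.
With the tool pointing down it reaches from about 0.4 to 0.875 m from the base axis. Payload 6.5 kg.
Tool frame: the origin (TCP) lies at the very end of the fingers, on their centre line; the grasp point (between the pads) lies 19 mm behind it; z points along the fingers, x is the direction in which the jaws open and shut, and the axes are right-handed (so a half turn about z gives the same grasp; the last joint's range is limited). The gripper opens to 85 mm and grips with 20 to 120 N. Pads are 22 mm wide; open, the fingers measure 114 mm over their backs; the gripper's body (76 mm by 85 mm) begins 54 mm behind the grasp point. The pads swing forward as they close: fully open they stand 13 mm farther back than shut.
Start: joints at [1.086, 0.536, -0.004, 1.538, 0.003, 1.067, -0.071], TCP at [0.264, -0.594, 0.231] pointing down, gripper open.
Joint ranges: [-2.7, 2.7], [-0.37, 2.16], [-1.27, 1.26], [0.24, 2.4], [-1.31, 4.45], [0.19, 1.91], [-2.76, 2.76]. Speed limits (rad/s): [2.39, 2.39, 3.14, 3.14, 3.14, 3.14, 3.14].

### API

Orientations are given as a rotation vector (axis times angle).
In Python, from rig import ctrl, camera, job gives the robot as it stands.
- The arm moves only by the tool play_rows, never from a script. Its argument "targets" is a list of rows, each an object of numbers: "x", "y", "z": the shift along the tool's x, y, z in mm; "ax", "ay", "az": the turn, a rotation vector about the tool's x, y, z in degrees; "grip": the finger opening in mm, from 0 to 85.4. A call has 1 to 20 rows; each row is the pose to reach, as a shift and turn from the pose commanded when the call began, along the tool's axes at that moment; what a row does not reach only later rows make up. A row lasts 1/12 s, in which the tool goes at most 41.7 mm and 7.16 degrees, less where a joint would pass 70% of its speed; a pose out of reach is approached as far as the arm can. A call with a gripper value outside its range is refused whole. The fingers move at their own pace and stop on an object; "newtons" is the grip in N (left out, the last holds). Time passes only in rows, so rows that repeat a pose let the fingers close. It gives the time, the measured TCP pose, the force and the opening at its end, in the units of the state.
- ctrl.get_state(): the state, without advancing time (a new reading comes with each control period).
- camera(name): name is "side" or "top" or "wrist"; returns a dict with "color" (420x560x3 uint8, blue, green, red), "depth" (420x560 float32, m along the optical axis (not along the pixel's ray), 0 where there is no reading), "fovy" (degrees; the focal length in pixels is half the picture's height over the tangent of half this angle, whatever the lens; pixels are square), "cx", "cy" (the principal point, pixels), "k1" (the pictures are not rectified: a ray, as slopes to the right and down, at radius r is drawn at 1 + k1 r^2 times it, then the intrinsics apply), "R" (3x3) and "t" (3): a world point X has camera coordinates R X + t; the wrist camera has in their place "tool_from_camera" (4x4, takes a point from camera to tool coordinates, whose origin is the TCP and whose axes are the tool frame's). Camera axes: x right, y down, z forward; pixel columns grow to the right and rows downward; lengths in m; the calibration is good to about 2 mm. A picture is of the moment at which its call begins: read the wrist's pose just before it.
- job.job_done(): hands the job in, once; it reports no verdict.
The state is a dict: "time_s": time; "joint_positions": joint angles; "dq": joint speeds; "joint_efforts": joint torques, N m; "tool_pos": TCP position; "ee_rot": TCP orientation; "force": force on the tool from outside, world axes, zero at the start; "torque": the same for the moment, N m; "width": finger opening in m.
Only numpy, scipy, OpenCV 4.12 (cv2) and the standard library are available. Lean on these libraries where they do the work, as an engineer would, in place of code of your own. Each camera call takes 0.05 s, during which the arm holds its last target.

## Working session

There is one attempt and no reset: what is moved stays moved. The work goes in short steps, Python scripts to look and compute and a tool call to move; the robot and the scene stay as the last step left them, time stands still between calls to the robot, and variables do not carry over. Pictures are saved under pics/ and viewed, and the job is handed in when it is done.

Besides the shell and the picture viewer there is one more tool, called after "Call:" by a JSON object that holds its "method" and its "body", one argument or row to a line. play_rows: Moves the arm, as the interface text tells. Its arguments: {"type":"object","properties":{"targets":{"type":"array"},"newtons":{"type":"number"}},"required":["targets"]}

```bash
ls; mkdir -p pics; python3 - <<'E'
from rig import ctrl, camera, job
import cv2,pickle
print(ctrl.get_state())
for n in ["side","top","wrist"]:
    c=camera(n); pickle.dump(c,open(f"pics/{n}0.pkl","wb")); cv2.imwrite(f"pics/{n}0.png",c["color"])
    print(n,{k:v for k,v in c.items() if k not in("color","depth")})
E
```

```text
pics
{'time_s': 0.0, 'joint_positions': array([ 1.08578349,  0.53715205, -0.00441871,  1.53885963,  0.00259499,
        1.06727   , -0.07120681]), 'dq': array([ 0.00090467,  0.00025398,  0.0010003 ,  0.00085366,  0.00126132,
        0.00030133, -0.00024865]), 'joint_efforts': array([-3.87952186e-04, -5.83403671e+01,  1.04847897e+00, -2.59100479e+01,
        1.23248508e-02,  9.68246983e-03, -1.42647264e-05]), 'tool_pos': array([ 0.26406423, -0.59327255,  0.23042767]), 'ee_rot': array([-2.63406740e+00,  1.71062199e+00,  2.32124241e-03]), 'force': array([-0.56015408, -0.23772746,  0.46391154]), 'torque': array([-0.03967318, -0.00814246, -0.02031375]), 'width': 0.08547790332805418}
side {'fovy': 46.94494973414181, 'cx': 272.3451505963219, 'cy': 207.9381416078381, 'k1': 0.05937627361882372, 'R': array([[-0.95684239, -0.28955404,  0.02472053],
       [-0.16341761,  0.4657708 , -0.86968514],
       [ 0.24030674, -0.83619138, -0.49298748]]), 't': array([0.49360917, 0.17107422, 1.2295958 ])}
top {'fovy': 44.47694357493809, 'cx': 269.6042890880072, 'cy': 202.4586014341861, 'k1': -0.19762148462132217, 'R': array([[ 0.00268471, -0.99984929,  0.01715206],
       [-0.99455409, -0.00445675, -0.10412638],
       [ 0.10418713, -0.0167791 , -0.99441616]]), 't': array([-0.03545091,  0.53792037,  1.58497823])}
wrist {'fovy': 70.51063038537342, 'cx': 277.5569874585166, 'cy': 206.77780847476527, 'k1': -0.018712706757163886, 'tool_from_camera': array([[ 9.99999853e-01, -5.20374887e-04, -1.55516030e-04,
        -2.87903150e-04],
       [ 5.42964217e-04,  9.51085036e-01,  3.08928728e-01,
        -7.84373028e-02],
       [-1.28497827e-05, -3.08928767e-01,  9.51085179e-01,
        -1.42744750e-01],
       [ 0.00000000e+00,  0.00000000e+00,  0.00000000e+00,
         1.00000000e+00]])}
```

View pics/top0.png

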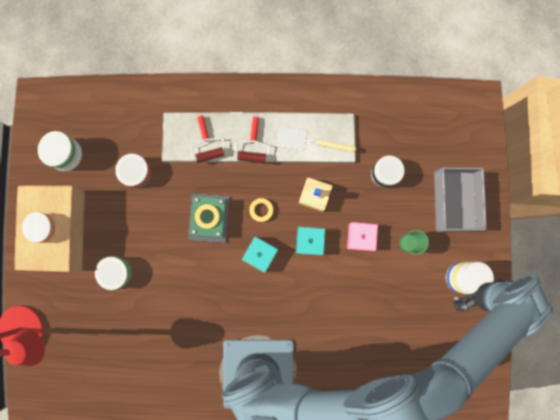

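View pics/side0.png

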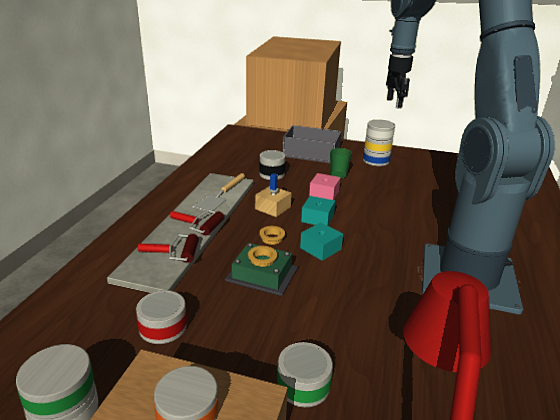

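View pics/wrist0.png

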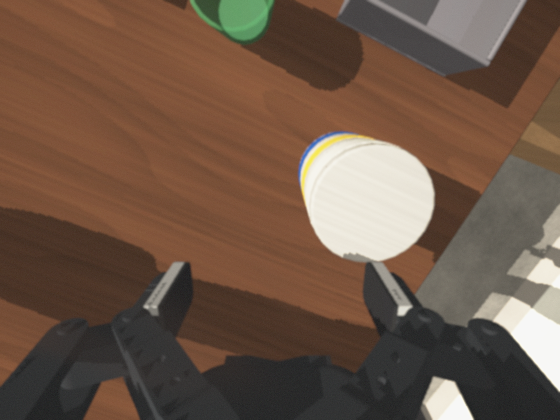

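The top view shows the wooden stand with the blue grip near (317,193), the block and cup at (207,217), the spare cup at (262,210). The pink and turquoise stands are at (362,236), (311,241) and (260,254).

```bash
cat > h.py <<'E'
import numpy as np, cv2, pickle
from scipy.spatial.transform import Rotation as Rn
def cam_f(c): return c["color"].shape[0]/2/np.tan(np.radians(c["fovy"])/2)
def rays(c,uv):
    f=cam_f(c); d=(np.asarray(uv,float)-[c["cx"],c["cy"]])/f
    k=c["k1"]; r=np.linalg.norm(d,axis=-1,keepdims=True); s=r.copy()
    for _ in range(20): s=r/(1+k*s*s)
    return d*(s/np.maximum(r,1e-12))
def pose(c,st=None):
    "cam->world R,t"
    if "R" in c: return c["R"].T, -c["R"].T@c["t"]
    M=c["tool_from_camera"]; Rt=Rn.from_rotvec(st["ee_rot"]).as_matrix()
    return Rt@M[:3,:3], Rt@M[:3,3]+st["tool_pos"]
def cloud(c,st=None):
    H,W=c["depth"].shape; u,v=np.meshgrid(np.arange(W),np.arange(H))
    xy=rays(c,np.stack([u,v],-1).reshape(-1,2)); z=c["depth"].reshape(-1,1).astype(float)
    p=np.hstack([xy*z,z]); R,t=pose(c,st)
    w=p@R.T+t; w[z[:,0]<=0]=np.nan
    return w.reshape(H,W,3)
def onplane(c,uv,z,st=None):
    xy=rays(c,np.atleast_2d(uv)); R,t=pose(c,st)
    d=np.hstack([xy,np.ones((len(xy),1))])@R.T
    return t+d*((z-t[2])/d[:,2:3])
def proj(c,X,st=None):
    R,t=pose(c,st); p=(np.atleast_2d(X)-t)@R; s=p[:,:2]/p[:,2:]
    r2=(s**2).sum(1,keepdims=True); return s*(1+c["k1"]*r2)*cam_f(c)+[c["cx"],c["cy"]]
def snap(n,name):
    from rig import ctrl,camera
    st=ctrl.get_state(); c=camera(n); pickle.dump((c,st),open(f"pics/{name}.pkl","wb")); cv2.imwrite(f"pics/{name}.png",c["color"]); return c,st
E
python3 - <<'E'
from h import *
for n in["top","side"]:
    c=pickle.load(open(f"pics/{n}0.pkl","rb")); w=cloud(c); hsv=cv2.cvtColor(c["color"],cv2.COLOR_BGR2HSV)
    hh,s,v=[hsv[...,i].astype(int) for i in range(3)]
    b=(hh>105)&(hh<130)&(s>150)&(v>60)
    nn,l,st,ce=cv2.connectedComponentsWithStats(b.astype(np.uint8))
    for i in range(1,nn):
        if st[i,4]>8: print(n,"blue",st[i],ce[i],np.nanmedian(w[l==i],0),np.nanmin(w[l==i],0),np.nanmax(w[l==i],0))
    X=w[...,0];Y=w[...,1];Z=w[...,2]
    # wooden stand top
    dm=b&(X>0.5) if n=="top" else b
    gold=(hh>15)&(hh<32)&(s>70)
    nn,l,st,ce=cv2.connectedComponentsWithStats(gold.astype(np.uint8))
    for i in range(1,nn):
        if st[i,4]>60:
            p=w[l==i]; print(n,"gold",st[i],ce[i],np.nanmedian(p,0),np.nanpercentile(p,[2,98],axis=0).round(3).tolist())
E
```

```text
top blue [315 190   5   4  15] [317.13333333 191.6       ] [ 0.56160686 -0.17398738  0.11512781] [ 0.55720233 -0.18024601  0.10874532] [ 0.56696553 -0.16758142  0.12189699]
top gold [ 504   76   56  126 3821] [542.40355928 131.61947134] [ 0.83041561 -1.05132041 -0.08793652] [[0.59, -1.12, -0.314], [1.031, -1.023, -0.014]]
top gold [318 142  39  10 159] [339.8427673  146.37106918] [ 0.71864087 -0.2608625   0.03696448] [[0.707, -0.314, -0.004], [0.73, -0.191, 0.047]]
top gold [299 178  34  33 493] [316.37728195 192.83975659] [ 0.57572314 -0.18244816  0.0485044 ] [[0.519, -0.225, -0.003], [0.611, -0.13, 0.057]]
top gold [  15  186   57   85 3151] [ 41.38813075 228.39701682] [0.427251   0.66595059 0.12133162] [[0.323, 0.577, 0.115], [0.573, 0.748, 0.128]]
top gold [249 198  25  24 350] [261.05428571 209.57714286] [ 0.51703842 -0.00659764  0.01709221] [[0.482, -0.045, -0.005], [0.552, 0.029, 0.026]]
top gold [195 204  25  25 372] [206.88709677 216.00537634] [0.49276888 0.16030073 0.06002045] [[0.458, 0.126, 0.007], [0.527, 0.196, 0.07]]
top gold [398 229  32  26  79] [414.39240506 241.898
[... 1071 characters left out ...]
786] [272.5394402 201.5      ] [ 0.55863709 -0.14899397  0.03424566] [[0.52, -0.205, -0.002], [0.616, -0.126, 0.051]]
side gold [259 226  26  19 372] [271.66129032 234.39516129] [ 0.52002734 -0.00568382  0.01529741] [[0.487, -0.038, -0.002], [0.552, 0.027, 0.021]]
side gold [248 245  30  22 454] [262.27312775 255.39207048] [0.49557454 0.1573412  0.05960187] [[0.462, 0.126, 0.035], [0.527, 0.194, 0.064]]
side gold [  90  350  120   70 2900] [138.20275862 387.68793103] [0.54343875 0.64751134 0.11870171] [[0.491, 0.575, 0.116], [0.578, 0.705, 0.121]]
side gold [ 211  367   76   53 2408] [248.66237542 398.59842193] [0.37283928 0.61102242 0.11869183] [[0.321, 0.574, 0.097], [0.433, 0.653, 0.121]]
```

```bash
cat >> h.py <<'E'
def plan(st,p,x_dir=None,yaw=None):
    "print shift in tool axes (mm) to TCP p, keeping tool down with tool x along world yaw (deg, mod 180)"
    R=Rn.from_rotvec(st["ee_rot"]); d=R.inv().apply(np.asarray(p)-st["tool_pos"])*1000
    out=[d.round(1)]
    if yaw is not None:
        best=None
        for k in (0,180):
            a=np.radians(yaw+k); x=np.array([np.cos(a),np.sin(a),0]); z=np.array([0,0,-1.]); y=np.cross(z,x)
            rv=(R.inv()*Rn.from_matrix(np.stack([x,y,z],1))).as_rotvec(degrees=True)
            out.append((k,rv.round(2)))
    return out
E
python3 - <<'E'
from h import *
from rig import ctrl
st=ctrl.get_state(); R=Rn.from_rotvec(st["ee_rot"]).as_matrix(); print(R.round(3))
print(plan(st,[0.55,-0.18,0.26],yaw=0), plan(st,[0.55,-0.18,0.26],yaw=90))
c=pickle.load(open("pics/top0.pkl","rb")); im=cv2.resize(c["color"][150:270,170:380],None,fx=3.8,fy=3.8,interpolation=cv2.INTER_CUBIC); cv2.imwrite("pics/topz.png",im)
E
```

```text
[[ 0.407 -0.914 -0.001]
 [-0.914 -0.407  0.001]
 [-0.001  0.    -1.   ]]
[array([-261.4, -429.3,  -29.1]), (0, array([-4.0e-02,  7.0e-02, -6.6e+01])), (180, array([8.00e-02, 4.00e-02, 1.14e+02]))] [array([-261.4, -429.3,  -29.1]), (0, array([-1.00e-01,  3.00e-02, -1.56e+02])), (180, array([2.0e-02, 7.0e-02, 2.4e+01]))]
```

View pics/topz.png

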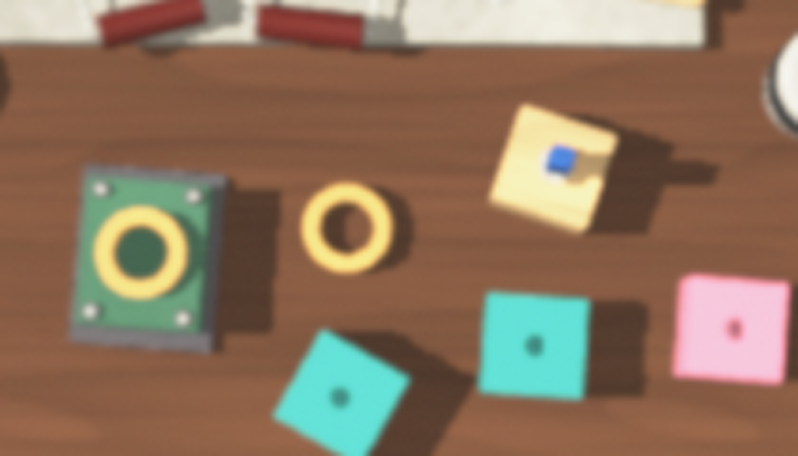

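Call:
{"method": "play_rows", "body": {
  "targets": [
    {"x": -20,"y": -33,"z": -2,"az": -5},
    {"x": -40,"y": -66,"z": -4,"az": -10},
    {"x": -60,"y": -99,"z": -7,"az": -15},
    {"x": -80,"y": -132,"z": -9,"az": -20},
    {"x": -100,"y": -165,"z": -11,"az": -25},
    {"x": -120,"y": -198,"z": -13,"az": -30},
    {"x": -140,"y": -231,"z": -15,"az": -36},
    {"x": -160,"y": -264,"z": -18,"az": -41},
    {"x": -180,"y": -297,"z": -20,"az": -46},
    {"x": -200,"y": -330,"z": -22,"az": -51},
    {"x": -220,"y": -363,"z": -25,"az": -56},
    {"x": -240,"y": -396,"z": -27,"az": -61},
    {"x": -261,"y": -429,"z": -29,"az": -66},
    {"x": -261,"y": -429,"z": -29,"az": -66},
    {"x": -261,"y": -429,"z": -29,"az": -66}
  ]
}}

```text
$.targets[0]: bad value
```

```bash
python3 - <<'E'
from h import *
c,st=snap("wrist","w1"); print(st["time_s"],st["tool_pos"],Rn.from_rotvec(st["ee_rot"]).as_matrix().round(3).tolist(),st["joint_positions"].round(2),st["force"])
E
```

```text
0.15 [ 0.26413673 -0.59339237  0.23061976] [[0.407, -0.914, -0.001], [-0.914, -0.407, 0.001], [-0.001, 0.0, -1.0]] [ 1.09  0.54 -0.    1.54  0.    1.07 -0.07] [-0.20582206 -0.38925945 -0.3521034 ]
```

View pics/w1.png

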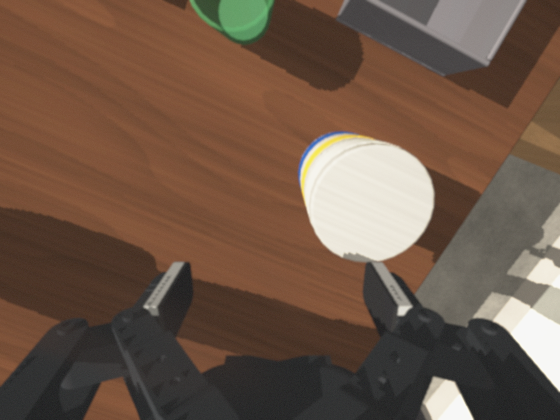

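The call was refused, so I'll give every field in each row.

Call:
{"method": "play_rows", "body": {
  "targets": [
    {"x": -20,"y": -33,"z": -2,"ax": 0,"ay": 0,"az": -5,"grip": 85},
    {"x": -40,"y": -66,"z": -4,"ax": 0,"ay": 0,"az": -10,"grip": 85},
    {"x": -60,"y": -99,"z": -7,"ax": 0,"ay": 0,"az": -15,"grip": 85},
    {"x": -80,"y": -132,"z": -9,"ax": 0,"ay": 0,"az": -20,"grip": 85},
    {"x": -100,"y": -165,"z": -11,"ax": 0,"ay": 0,"az": -25,"grip": 85},
    {"x": -120,"y": -198,"z": -13,"ax": 0,"ay": 0,"az": -30,"grip": 85},
    {"x": -140,"y": -231,"z": -15,"ax": 0,"ay": 0,"az": -36,"grip": 85},
    {"x": -160,"y": -264,"z": -18,"ax": 0,"ay": 0,"az": -41,"grip": 85},
    {"x": -180,"y": -297,"z": -20,"ax": 0,"ay": 0,"az": -46,"grip": 85},
    {"x": -200,"y": -330,"z": -22,"ax": 0,"ay": 0,"az": -51,"grip": 85},
    {"x": -220,"y": -363,"z": -25,"ax": 0,"ay": 0,"az": -56,"grip": 85},
    {"x": -240,"y": -396,"z": -27,"ax": 0,"ay": 0,"az": -61,"grip": 85},
    {"x": -261,"y": -429,"z": -29,"ax": 0,"ay": 0,"az": -66,"grip": 85},
    {"x": -261,"y": -429,"z": -29,"ax": 0,"ay": 0,"az": -66,"grip": 85},
    {"x": -261,"y": -429,"z": -29,"ax": 0,"ay": 0,"az": -66,"grip": 85}
  ]
}}

```text
time_s: 1.45
tool_pos: [0.5513, -0.1779, 0.2603]
ee_rot: [-3.14, -0.008, -0.001]
force: [-0.9, -0.7, -0.4]
width: 0.0851
```

```bash
python3 - <<'E'
from h import *
c,st=snap("wrist","w2"); print(st["time_s"],st["tool_pos"],Rn.from_rotvec(st["ee_rot"]).as_matrix().round(3).tolist(),st["joint_positions"].round(2),st["force"])
E
```

```text
1.45 [ 0.55128563 -0.17786473  0.26026093] [[1.0, 0.005, 0.001], [0.005, -1.0, 0.001], [0.001, -0.001, -1.0]] [ 0.54  0.42 -0.4   1.68  0.18  1.08  0.09] [-0.87262381 -0.71370944 -0.40419468]
```

View pics/w2.png

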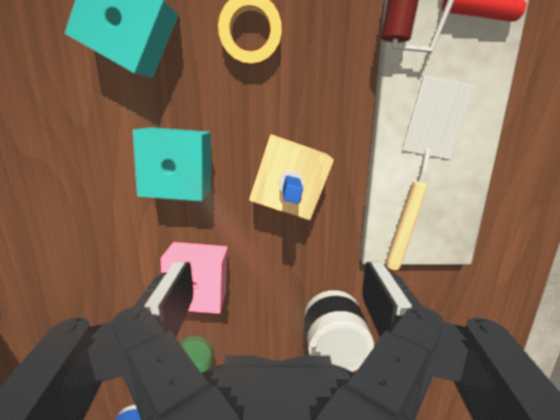

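The wrist view shows the wooden stand centred near (291,177) with the drift's blue grip at (292,189).

```bash
python3 - <<'E'
from h import *
c,st=pickle.load(open("pics/w2.pkl","rb")); w=cloud(c,st)
im=c["color"]; hsv=cv2.cvtColor(im,cv2.COLOR_BGR2HSV).astype(int)
b=(hsv[...,0]>100)&(hsv[...,0]<130)&(hsv[...,1]>140); b[:150]=0;b[230:]=0;b[:,:250]=0;b[:,340:]=0
p=w[b]; print("blue n",b.sum(),np.nanmedian(p,0),np.nanpercentile(p,[2,98],axis=0).round(4).tolist())
top=b&(w[...,2]>0.110); q=w[top]; print("top",top.sum(),np.nanmean(q,0),np.nanmin(q,0),np.nanmax(q,0))
print(cv2.minAreaRect((q[:,:2]*1000).astype(np.float32)))
m=np.zeros(b.shape,bool); m[130:225,245:340]=1
s=m&(abs(w[...,2]-0.05)<0.006)
r=w[s]; print("stand",s.sum(),np.nanmedian(r[:,2]),cv2.minAreaRect((r[:,:2]*1000).astype(np.float32)))
z=cv2.resize(im[120:240,230:350],None,fx=5,fy=5,interpolation=cv2.INTER_CUBIC); cv2.imwrite("pics/w2z.png",z)
np.save("pics/top.npy",q)
E
```

```text
blue n 375 [ 0.56515343 -0.17421185  0.11445427] [[0.557, -0.1855, 0.083], [0.5736, -0.1681, 0.1162]]
top 278 [ 0.56529933 -0.17683383  0.11471517] [ 0.55692867 -0.18736766  0.1100051 ] [ 0.57403732 -0.16805705  0.11718629]
((565.3944702148438, -177.51278686523438), (16.947860717773438, 17.068958282470703), 76.42489624023438)
stand 3632 0.050069978263090315 ((565.8612060546875, -178.37045288085938), (80.36578369140625, 80.4583969116211), 71.29045104980469)
```

View pics/w2z.png

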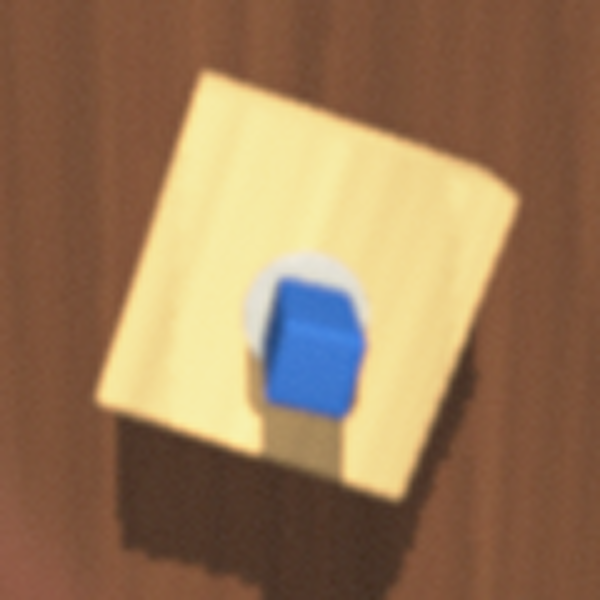

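Call:
{"method": "play_rows", "body": {
  "targets": [
    {"x": 15,"y": -2,"z": 30,"ax": 0,"ay": 0,"az": 6,"grip": 85},
    {"x": 15,"y": -2,"z": 70,"ax": 0,"ay": 0,"az": 13,"grip": 85},
    {"x": 15,"y": -2,"z": 105,"ax": 0,"ay": 0,"az": 13.3,"grip": 85},
    {"x": 15,"y": -2,"z": 130,"ax": 0,"ay": 0,"az": 13.3,"grip": 85},
    {"x": 15,"y": -2,"z": 130,"ax": 0,"ay": 0,"az": 13.3,"grip": 85},
    {"x": 15,"y": -2,"z": 130,"ax": 0,"ay": 0,"az": 13.3,"grip": 85}
  ]
}}

```text
time_s: 2.0
tool_pos: [0.5637, -0.1802, 0.1296]
ee_rot: [3.12, -0.367, -0.005]
force: [-0.2, 0.1, 0.8]
width: 0.0852
```

```bash
python3 - <<'E'
from h import *
c,st=snap("wrist","w3"); R=Rn.from_rotvec(st["ee_rot"]);print(st["time_s"],st["tool_pos"],R.as_matrix().round(4).tolist(),st["joint_positions"].round(2),st["force"],plan(st,[.5655,-.1778,.074],yaw=-13))
E
```

```text
2.0 [ 0.5636667  -0.18023637  0.12957333] [[0.9727, -0.2322, -0.003], [-0.2322, -0.9727, -0.0], [-0.0029, 0.0007, -1.0]] [ 0.46  0.59 -0.31  1.76  0.23  0.84 -0.19] [-0.19685332  0.05713392  0.83782066] [array([ 1.4, -2.8, 55.6]), (0, array([ 0.04,  0.17, -0.43])), (180, array([ 2.6000e-01, -6.0000e-02,  1.7957e+02]))]
```

View pics/w3.png

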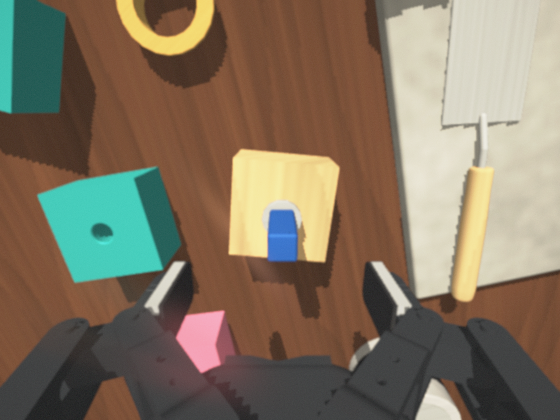

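```bash
cat > d.py <<'E'
from h import *
import sys
c,st=pickle.load(open(f"pics/{sys.argv[1]}.pkl","rb")); w=cloud(c,st)
im=c["color"]; hsv=cv2.cvtColor(im,cv2.COLOR_BGR2HSV).astype(int)
b=(hsv[...,0]>100)&(hsv[...,0]<130)&(hsv[...,1]>140); b[:150]=0;b[330:]=0;b[:,:220]=0;b[:,340:]=0
top=b&(abs(w[...,2]-0.115)<0.004); q=w[top]; ctr,sz,a=cv2.minAreaRect((q[:,:2]*1000).astype(np.float32))
print(top.sum(),np.nanmean(q,0),ctr,sz,a,np.median(q[:,2]))
t=Rn.from_rotvec(st["ee_rot"]).inv().apply(np.r_[np.array(ctr)/1000,0.115]-st["tool_pos"])*1000; print("in tool",t)
E
python3 d.py w3
```

```text
800 [ 0.56655791 -0.17704751  0.11487561] (566.4154663085938, -177.83346557617188) (17.624937057495117, 15.951967239379883) 76.87510681152344 0.11499293709208055
in tool [ 2.15775886 -2.98594011 14.5650242 ]
```

Call:
{"method": "play_rows", "body": {
  "targets": [
    {"x": 1.5,"y": -2,"z": 25,"ax": 0,"ay": 0,"az": 0,"grip": 85},
    {"x": 1.5,"y": -2,"z": 50,"ax": 0,"ay": 0,"az": 0,"grip": 85},
    {"x": 1.5,"y": -2,"z": 55,"ax": 0,"ay": 0,"az": 0,"grip": 60},
    {"x": 1.5,"y": -2,"z": 55,"ax": 0,"ay": 0,"az": 0,"grip": 40}
  ]
}}

```text
time_s: 2.38
tool_pos: [0.5669, -0.1778, 0.0758]
ee_rot: [3.12, -0.365, -0.001]
force: [0.2, 0.6, 0.7]
width: 0.0629
```

```bash
python3 - <<'E'
from h import *
c,st=snap("wrist","w4");print(st["time_s"],st["tool_pos"],st["width"],st["force"],plan(st,[.566,-.1778,.074],yaw=-13))
E
```

```text
2.3833 [ 0.56685043 -0.1778334   0.07577822] 0.06293473149715961 [0.18293087 0.55567296 0.65665859] [array([-0.8,  0.2,  1.8]), (0, array([ 0.02,  0.03, -0.35])), (180, array([ 4.0000e-02, -3.0000e-02,  1.7965e+02]))]
```

View pics/w4.png

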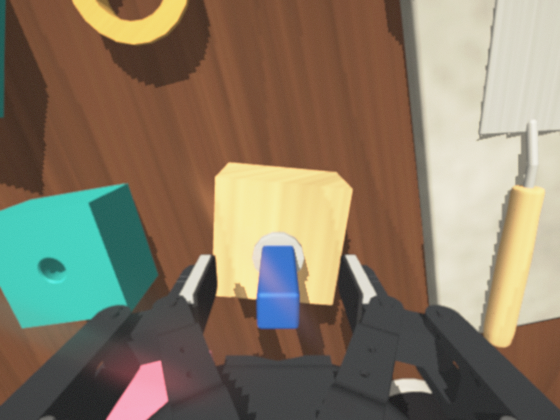

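The grip sits midway between the pads (278 px against pads at 213 and 342). I'm closing.

Call:
{"method": "play_rows", "body": {
  "targets": [
    {"x": 0,"y": 0,"z": 0,"ax": 0,"ay": 0,"az": 0,"grip": 10},
    {"x": 0,"y": 0,"z": 0,"ax": 0,"ay": 0,"az": 0,"grip": 10},
    {"x": 0,"y": 0,"z": 0,"ax": 0,"ay": 0,"az": 0,"grip": 10},
    {"x": 0,"y": 0,"z": 0,"ax": 0,"ay": 0,"az": 0,"grip": 10},
    {"x": 0,"y": 0,"z": 0,"ax": 0,"ay": 0,"az": 0,"grip": 10},
    {"x": 0,"y": 0,"z": 0,"ax": 0,"ay": 0,"az": 0,"grip": 10},
    {"x": 0,"y": 0,"z": 0,"ax": 0,"ay": 0,"az": 0,"grip": 10}
  ],
  "newtons": 80
}}

```text
time_s: 3.02
tool_pos: [0.5679, -0.1776, 0.077]
ee_rot: [3.12, -0.364, 0.003]
force: [-0.1, 0.1, 6.9]
width: 0.0172
```

```bash
python3 - <<'E'
from h import *
c,st=snap("wrist","w5");print(st["time_s"],st["tool_pos"],st["width"],st["force"],plan(st,[.566,-.1778,.16],yaw=-13))
E
```

```text
3.0167 [ 0.56788646 -0.17760376  0.07696252] 0.017240924213409867 [-0.08978408  0.07496319  6.89704274] [array([ -1.6,   0.7, -83. ]), (0, array([ 0.02, -0.11, -0.31])), (180, array([-1.7000e-01, -4.0000e-02,  1.7969e+02]))]
```

View pics/w5.png

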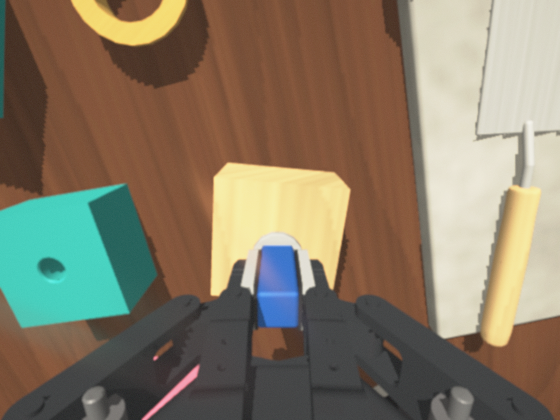

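Call:
{"method": "play_rows", "body": {
  "targets": [
    {"x": 0,"y": 0,"z": -15,"ax": 0,"ay": 0,"az": 0,"grip": 10},
    {"x": 0,"y": 0,"z": -35,"ax": 0,"ay": 0,"az": 0,"grip": 10},
    {"x": 0,"y": 0,"z": -60,"ax": 0,"ay": 0,"az": 0,"grip": 10},
    {"x": 0,"y": 0,"z": -90,"ax": 0,"ay": 0,"az": 0,"grip": 10},
    {"x": 0,"y": 0,"z": -115,"ax": 0,"ay": 0,"az": 0,"grip": 10},
    {"x": -16,"y": -29,"z": -138,"ax": 0,"ay": 0,"az": 0,"grip": 10},
    {"x": -32,"y": -60,"z": -145,"ax": 0,"ay": 0,"az": 0,"grip": 10},
    {"x": -48,"y": -90,"z": -145,"ax": 0,"ay": 0,"az": 0,"grip": 10},
    {"x": -65,"y": -120,"z": -145,"ax": 0,"ay": 0,"az": 0,"grip": 10},
    {"x": -82,"y": -150,"z": -145,"ax": 0,"ay": 0,"az": 0,"grip": 10},
    {"x": -98,"y": -180,"z": -145,"ax": 0,"ay": 0,"az": 0,"grip": 10},
    {"x": -114,"y": -210,"z": -145,"ax": 0,"ay": 0,"az": 0,"grip": 10},
    {"x": -130,"y": -240,"z": -145,"ax": 0,"ay": 0,"az": 0,"grip": 10},
    {"x": -137,"y": -253,"z": -145,"ax": 0,"ay": 0,"az": 0,"grip": 10},
    {"x": -137,"y": -253,"z": -145,"ax": 0,"ay": 0,"az": 0,"grip": 10},
    {"x": -137,"y": -253,"z": -145,"ax": 0,"ay": 0,"az": 0,"grip": 10},
    {"x": -137,"y": -253,"z": -145,"ax": 0,"ay": 0,"az": 0,"grip": 10}
  ]
}}

```text
time_s: 4.48
tool_pos: [0.4922, 0.0992, 0.2205]
ee_rot: [3.119, -0.366, 0.001]
force: [-0.5, -0.2, -1.4]
width: 0.0168
```

```bash
python3 - <<'E'
from h import *
c,st=snap("wrist","w6");print(st["time_s"],st["tool_pos"],st["width"],st["force"],st["joint_positions"].round(2))
c,st=snap("side","s6")
E
```

```text
4.4833 [0.49223355 0.09915989 0.22048188] 0.016806173911885738 [-0.53371352 -0.22161534 -1.40834265] [ 0.09  0.34 -0.46  1.91  0.18  0.93 -0.69]
```

View pics/w6.png

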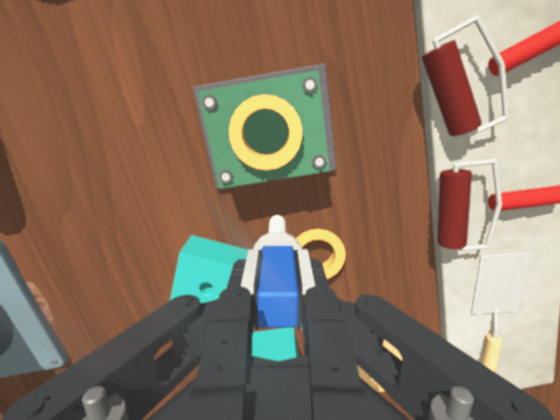

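View pics/s6.png

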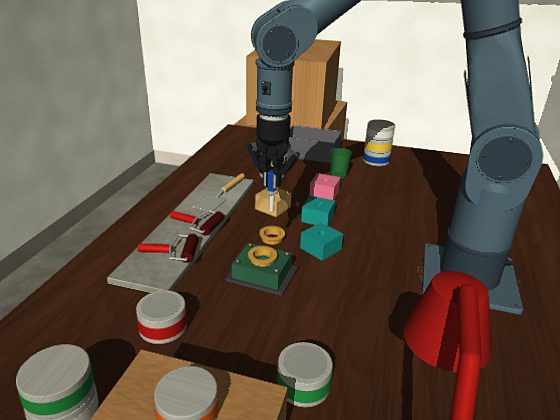

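The drift is held and lifted. The cup is at (265,132) on the green block in the wrist view. Now I'll fit the block and cup.

```bash
cat > cup.py <<'E'
from h import *
import sys
from scipy.optimize import least_squares
def circ(p):
    f=lambda a:np.hypot(p[:,0]-a[0],p[:,1]-a[1])-a[2]
    m=p.mean(0); return least_squares(f,[*m,0.03],loss="soft_l1",f_scale=.001).x
def run(n,wrist):
    c,st=pickle.load(open(f"pics/{n}.pkl","rb")); w=cloud(c,st); hsv=cv2.cvtColor(c["color"],cv2.COLOR_BGR2HSV).astype(int)
    g=(hsv[...,0]>15)&(hsv[...,0]<34)&(hsv[...,1]>70)
    near=np.hypot(w[...,0]-.493,w[...,1]-.160)<.05
    m=g&near&(w[...,2]>.053)
    p=w[m]; med=np.median(p[:,2]); p=p[abs(p[:,2]-med)<.004]
    A=np.c_[p[:,:2]-p[:,:2].mean(0),np.ones(len(p))]; co=np.linalg.lstsq(A,p[:,2],rcond=None)[0]
    print(n,"n",len(p),"z",med.round(4),"slope",co[:2].round(4))
    cs,_=cv2.findContours(m.astype(np.uint8),cv2.RETR_CCOMP,cv2.CHAIN_APPROX_NONE)
    for k in sorted(cs,key=len)[-2:]:
        q=onplane(c,k[:,0],med,st)[:,:2]; print("  circle",circ(q).round(4),"at height",med.round(4))
    bt=(abs(w[...,2]-.050)<.003)&(np.hypot(w[...,0]-.493,w[...,1]-.160)<.09)&(hsv[...,0]>40)&(hsv[...,0]<90)
    r=w[bt]; print("  block",bt.sum(),np.median(r[:,2]).round(4),cv2.minAreaRect((r[:,:2]*1000).astype(np.float32)))
if __name__=="__main__":
    for n in sys.argv[1:]: run(n,0)
E
python3 - <<'E'
import pickle
for n in("top","side"):
    c=pickle.load(open(f"pics/{n}0.pkl","rb")); pickle.dump((c,None),open(f"pics/{n}0t.pkl","wb"))
E
python3 cup.py w6 s6 top0t
python3 - <<'E'
from h import *
c,st=pickle.load(open("pics/w6.pkl","rb")); w=cloud(c,st); R=Rn.from_rotvec(st["ee_rot"])
t=R.inv().apply((w-st["tool_pos"]).reshape(-1,3)).reshape(w.shape)*1000
# shaft: points between z 10..70 in tool, near axis
m=(np.hypot(t[...,0],t[...,1])<25)&(t[...,2]>5)&(t[...,2]<75)
for z0 in range(5,75,5):
    k=m&(t[...,2]>=z0)&(t[...,2]<z0+5)
    if k.sum(): print(z0,k.sum(),t[k].mean(0).round(1),t[k].min(0).round(1),t[k].max(0).round(1))
E
```

```text
w6 n 2360 z 0.0628 slope [0.0002 0.0026]
  circle [0.4934 0.1591 0.0235] at height 0.0628
  circle [0.4928 0.1583 0.0352] at height 0.0628
  block 6582 0.0502 ((492.7861328125, 158.1637420654297), (99.8435287475586, 120.61385345458984), 85.86170196533203)
s6 n 271 z 0.0612 slope [-0.0028  0.0034]
  circle [0.4935 0.1646 0.0213] at height 0.0612
  circle [0.4941 0.1625 0.0357] at height 0.0612
  block 566 0.0489 ((494.3003845214844, 161.69932556152344), (104.70171356201172, 120.3484115600586), 86.17488098144531)
top0t n 180 z 0.0628 slope [-0.0095  0.0024]
  circle [0.4915 0.1611 0.0248] at height 0.0628
  circle [0.4918 0.1618 0.035 ] at height 0.0628
  block 403 0.0502 ((491.538818359375, 161.77828979492188), (100.69463348388672, 120.55907440185547), 86.17105865478516)
5 320 [-1.  -8.9  8.8] [-14.  -13.8   5. ] [12.  -4.8 10. ]
10 271 [-0.9 -9.8 11.1] [-14.7 -14.2  10. ] [12.8 -4.  14.8]
15 1 [ -6.8 -11.7  15.3] [ -6.8 -11.7  15.3] [ -6.8 -11.7  15.3]
35 33 [-1.2 -4.3 37.7] [-5.1 -5.1 35.3] [ 2.8 -3.  40. ]
40 44 [-1.3 -3.6 42.6] [-6.6 -5.1 40.4] [ 4.3 -0.7 44.8]
45 44 [-1.4 -3.5 47.5] [-6.7 -5.1 45.1] [ 4.4 -0.4 49.8]
50 43 [-0.7 -3.6 52.5] [-6.8 -5.2 50.2] [ 4.5  0.4 54.7]
55 38 [-1.3 -3.3 57.5] [-7.  -5.3 55. ] [ 4.6  0.7 60. ]
60 32 [-1.4 -3.3 62.3] [-7.1 -5.3 60.6] [ 4.7  1.2 64.8]
65 9 [-2.2 -3.2 65.6] [-7.2 -4.2 65.1] [ 3.3  0.5 67.3]
```

Call:
{"method": "play_rows", "body": {
  "targets": [
    {"x": -15,"y": -20,"z": 0,"ax": 0,"ay": 0,"az": 0,"grip": 10},
    {"x": -30,"y": -40,"z": 10,"ax": 0,"ay": 0,"az": 0,"grip": 10},
    {"x": -41,"y": -54,"z": 35,"ax": 0,"ay": 0,"az": 0,"grip": 10},
    {"x": -41,"y": -54,"z": 60,"ax": 0,"ay": 0,"az": 0,"grip": 10},
    {"x": -41,"y": -54,"z": 76,"ax": 0,"ay": 0,"az": 0,"grip": 10},
    {"x": -41,"y": -54,"z": 80,"ax": 0,"ay": 0,"az": 0,"grip": 10},
    {"x": -41,"y": -54,"z": 80,"ax": 0,"ay": 0,"az": 0,"grip": 10},
    {"x": -41,"y": -54,"z": 80,"ax": 0,"ay": 0,"az": 0,"grip": 10}
  ]
}}

```text
time_s: 5.25
tool_pos: [0.4653, 0.1619, 0.1409]
ee_rot: [-3.12, 0.366, -0.001]
force: [-0.5, 0.4, -1.2]
width: 0.0174
```

```bash
python3 - <<'E'
from h import *
c,st=snap("wrist","w7");print(st["time_s"],st["tool_pos"],st["width"],st["force"],plan(st,[.4647,.1613,.14],yaw=-13))
c,st=snap("side","s7"); im=cv2.resize(c["color"][160:310,180:380],None,fx=4,fy=4,interpolation=cv2.INTER_CUBIC); cv2.imwrite("pics/s7z.png",im)
E
```

```text
5.25 [0.46526359 0.16190422 0.14091664] 0.017364251579241104 [-0.49117198  0.37173752 -1.16382532] [array([-0.4,  0.7,  0.9]), (0, array([-0.02, -0.04, -0.39])), (180, array([-6.0000e-02,  3.0000e-02,  1.7961e+02]))]
```

View pics/w7.png

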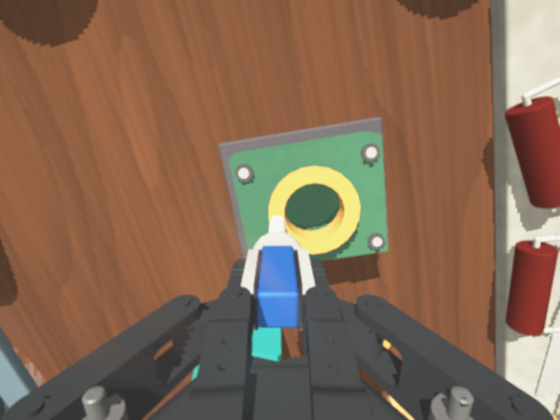

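View pics/s7z.png

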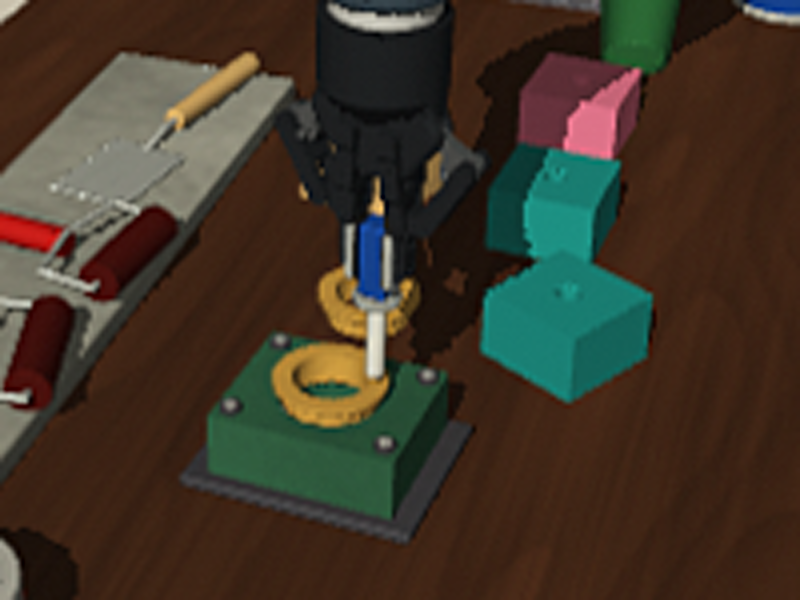

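The tip hangs over the near rim, as seen in both pictures. Approaching gently.

Call:
{"method": "play_rows", "body": {
  "targets": [
    {"x": 0,"y": 0,"z": 5,"ax": 0,"ay": 0,"az": 0,"grip": 10},
    {"x": 0,"y": 0,"z": 9,"ax": 0,"ay": 0,"az": 0,"grip": 10},
    {"x": 0,"y": 0,"z": 10,"ax": 0,"ay": 0,"az": 0,"grip": 10},
    {"x": 0,"y": 0,"z": 11,"ax": 0,"ay": 0,"az": 0,"grip": 10},
    {"x": 0,"y": 0,"z": 12,"ax": 0,"ay": 0,"az": 0,"grip": 10},
    {"x": 0,"y": 0,"z": 12,"ax": 0,"ay": 0,"az": 0,"grip": 10}
  ]
}}

```text
time_s: 5.85
tool_pos: [0.4642, 0.1625, 0.1286]
ee_rot: [3.12, -0.364, -0.001]
force: [-1.6, 0.0, 2.6]
width: 0.017
```

Call:
{"method": "play_rows", "body": {
  "targets": [
    {"x": 0,"y": 0,"z": 0.7,"ax": 0,"ay": 0,"az": 0,"grip": 10},
    {"x": 0,"y": 0,"z": 1.2,"ax": 0,"ay": 0,"az": 0,"grip": 10},
    {"x": 0,"y": 0,"z": 1.2,"ax": 0,"ay": 0,"az": 0,"grip": 10}
  ]
}}

```text
time_s: 6.1
tool_pos: [0.4641, 0.1626, 0.1276]
ee_rot: [3.12, -0.364, -0.001]
force: [-4.0, -0.6, 6.0]
width: 0.0172
```

Call:
{"method": "play_rows", "body": {
  "targets": [
    {"x": 0,"y": 0,"z": 0.7,"ax": 0,"ay": 0,"az": 0,"grip": 10},
    {"x": 0,"y": 0,"z": 1.2,"ax": 0,"ay": 0,"az": 0,"grip": 10},
    {"x": 0,"y": 0,"z": 1.2,"ax": 0,"ay": 0,"az": 0,"grip": 10}
  ]
}}

```text
time_s: 6.35
tool_pos: [0.464, 0.1628, 0.1265]
ee_rot: [3.12, -0.363, -0.001]
force: [-3.1, -0.7, 8.5]
width: 0.0167
```

```bash
python3 - <<'E'
from h import *
c,st=snap("wrist","w8");print(st["time_s"],st["tool_pos"],st["width"],st["force"])
c,st=snap("side","s8"); im=cv2.resize(c["color"][160:310,180:380],None,fx=4,fy=4,interpolation=cv2.INTER_CUBIC); cv2.imwrite("pics/s8z.png",im)
E
python3 cup.py w7 w8 s8
```

```text
6.35 [0.46402522 0.16282047 0.12649955] 0.016693558901298356 [-3.12633008 -0.65032699  8.52762508]
w7 n 3127 z 0.0628 slope [-0.0005  0.0016]
  circle [0.4926 0.1607 0.0225] at height 0.0628
  circle [0.4939 0.1594 0.035 ] at height 0.0628
  block 8299 0.0501 ((493.0963439941406, 158.1749725341797), (101.0464859008789, 120.65324401855469), 85.86934661865234)
w8 n 3283 z 0.0617 slope [ 0.054 -0.017]
  circle [0.4924 0.161  0.0227] at height 0.0617
  circle [0.4939 0.1597 0.035 ] at height 0.0617
  block 8956 0.0501 ((493.0865783691406, 158.2897491455078), (100.9071273803711, 120.91972351074219), 85.73699951171875)
s8 n 237 z 0.0599 slope [ 0.0465 -0.0137]
  circle [-91.185  -27.6784  95.7866] at height 0.0599
  circle [0.4943 0.1634 0.0343] at height 0.0599
  block 552 0.049 ((494.3567199707031, 162.07293701171875), (106.85203552246094, 120.79257202148438), 86.78731536865234)
```

View pics/w8.png

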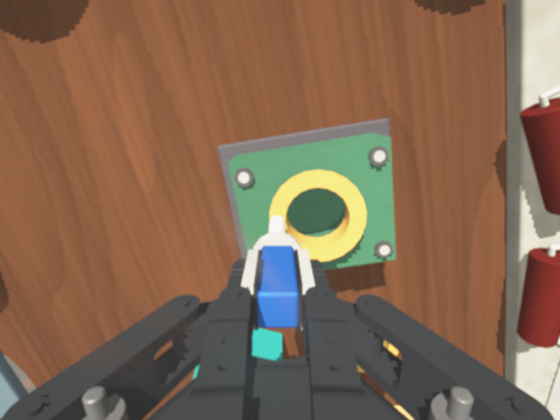

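View pics/s8z.png

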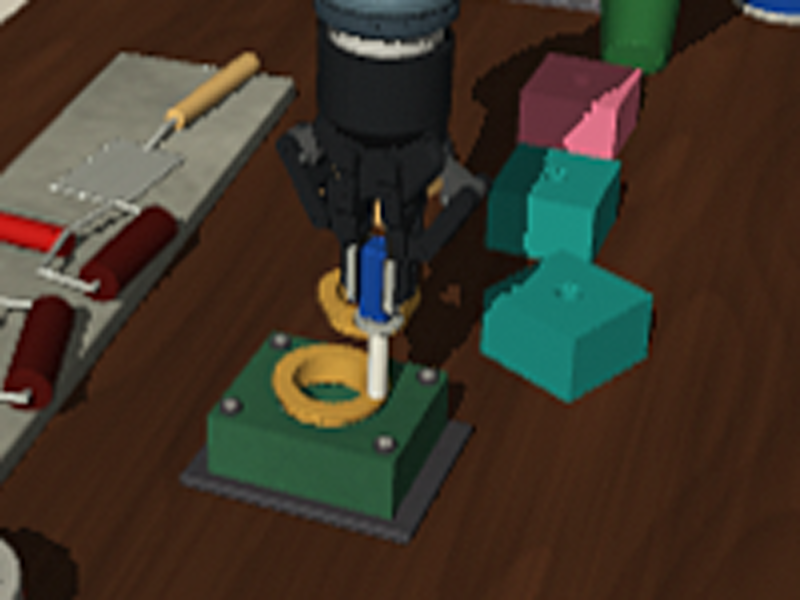

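The cup moves at about 9 N. Near-side slope is now 0.056 rad, so I go to the far side.

Call:
{"method": "play_rows", "body": {
  "targets": [
    {"x": 0,"y": 0,"z": -10,"ax": 0,"ay": 0,"az": 0,"grip": 10},
    {"x": 20,"y": -3,"z": -12,"ax": 0,"ay": 0,"az": 0,"grip": 10},
    {"x": 45,"y": -6,"z": -12,"ax": 0,"ay": 0,"az": 0,"grip": 10},
    {"x": 59,"y": -8.5,"z": -11,"ax": 0,"ay": 0,"az": 0,"grip": 10},
    {"x": 59,"y": -8.5,"z": -8,"ax": 0,"ay": 0,"az": 0,"grip": 10},
    {"x": 59,"y": -8.5,"z": -5,"ax": 0,"ay": 0,"az": 0,"grip": 10},
    {"x": 59,"y": -8.5,"z": -4,"ax": 0,"ay": 0,"az": 0,"grip": 10},
    {"x": 59,"y": -8.5,"z": -3,"ax": 0,"ay": 0,"az": 0,"grip": 10},
    {"x": 59,"y": -8.5,"z": -2,"ax": 0,"ay": 0,"az": 0,"grip": 10},
    {"x": 59,"y": -8.5,"z": -1.3,"ax": 0,"ay": 0,"az": 0,"grip": 10},
    {"x": 59,"y": -8.5,"z": -0.7,"ax": 0,"ay": 0,"az": 0,"grip": 10},
    {"x": 59,"y": -8.5,"z": -0.7,"ax": 0,"ay": 0,"az": 0,"grip": 10}
  ]
}}

```text
time_s: 7.45
tool_pos: [0.5242, 0.1573, 0.1275]
ee_rot: [-3.12, 0.363, -0.003]
force: [1.6, -0.8, 2.8]
width: 0.0171
```

```bash
cat > cup2.py <<'E'
from cup import *
c,st=snap("wrist",sys.argv[1]);print(st["time_s"],st["tool_pos"].round(4),st["width"].round(4),st["force"].round(1))
run(sys.argv[1],0)
w=cloud(c,st); hsv=cv2.cvtColor(c["color"],cv2.COLOR_BGR2HSV).astype(int)
g=(hsv[...,0]>15)&(hsv[...,0]<34)&(hsv[...,1]>70)
d=w-np.array([.4935,.1588,0]); rr=np.hypot(d[...,0],d[...,1]); m=g&(rr>.0245)&(rr<.0355)&(w[...,2]>.052)
p=d[m]; A=np.c_[p[:,:2],np.ones(len(p))]
for _ in range(3):
    co=np.linalg.lstsq(A,p[:,2],rcond=None)[0]; k=abs(A@co-p[:,2])<.0025; A=A[k];p=p[k]
ex=np.array([.9974,-.0715]);ey=np.array([.0715,.9974])
print("centre gap mm",((co[2]-.054)*1000).round(2),"slope bore x,y",(co[:2]@ex).round(4),(co[:2]@ey).round(4),"gaps near,far,left,right",[round(float((co[2]-.054+.030*co[:2]@v)*1000),2) for v in(-ex,ex,ey,-ey)])
for a,v in zip("near far left right".split(),(-ex,ex,ey,-ey)): print(a,"rel shift to it (tool mm):",(Rn.from_rotvec(st["ee_rot"]).inv().apply(np.r_[np.array([.4935,.1588])+.030*v+[.00145,.0005],st["tool_pos"][2]]-st["tool_pos"])*1000).round(1)[:2])
E
python3 cup2.py w9
```

```text
Traceback (most recent call last):
  File "cup2.py", line 2, in <module>
    c,st=snap("wrist",sys.argv[1]);print(st["time_s"],st["tool_pos"].round(4),st["width"].round(4),st["force"].round(1))
                                                                              ^^^^^^^^^^^^^^^^^
AttributeError: 'float' object has no attribute 'round'
```

View pics/w9.png

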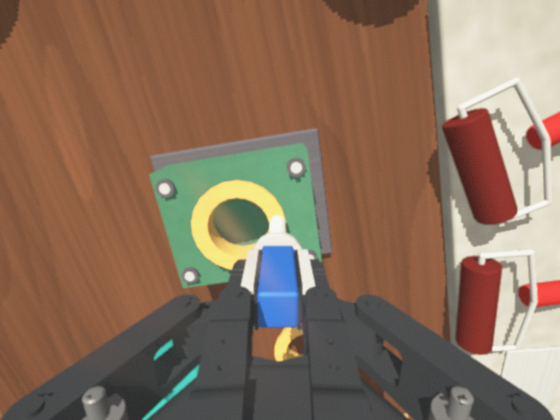

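```bash
sed -i 's/st\["width"\].round(4)/st["width"]/' cup2.py; python3 cup2.py w10
```

```text
7.5 [0.5242 0.1574 0.1275] 0.017080580725967395 [ 1.2 -0.8  5.3]
w10 n 2788 z 0.0602 slope [ 0.0021 -0.0099]
  circle [ 5.0183 19.094  19.5975] at height 0.0602
  circle [0.4922 0.1629 0.0318] at height 0.0602
  block 8781 0.0502 ((492.70147705078125, 158.37966918945312), (100.92694854736328, 120.51533508300781), 85.82234191894531)
centre gap mm 6.53 slope bore x,y 0.0095 -0.0174 gaps near,far,left,right [6.24, 6.82, 6.01, 7.05]
near rel shift to it (tool mm): [-58.5   9.6]
far rel shift to it (tool mm): [0.7 0.1]
left rel shift to it (tool mm): [-33.7 -24.8]
right rel shift to it (tool mm): [-24.1  34.5]
```

Call:
{"method": "play_rows", "body": {
  "targets": [
    {"x": 0,"y": 0,"z": -10,"ax": 0,"ay": 0,"az": 0,"grip": 10},
    {"x": -12,"y": 17,"z": -12,"ax": 0,"ay": 0,"az": 0,"grip": 10},
    {"x": -24,"y": 34,"z": -12,"ax": 0,"ay": 0,"az": 0,"grip": 10},
    {"x": -24,"y": 34,"z": -8,"ax": 0,"ay": 0,"az": 0,"grip": 10},
    {"x": -24,"y": 34,"z": -4,"ax": 0,"ay": 0,"az": 0,"grip": 10},
    {"x": -24,"y": 34,"z": -2,"ax": 0,"ay": 0,"az": 0,"grip": 10},
    {"x": -24,"y": 34,"z": -1,"ax": 0,"ay": 0,"az": 0,"grip": 10},
    {"x": -24,"y": 34,"z": 0,"ax": 0,"ay": 0,"az": 0,"grip": 10},
    {"x": -24,"y": 34,"z": 1,"ax": 0,"ay": 0,"az": 0,"grip": 10},
    {"x": -24,"y": 34,"z": 2,"ax": 0,"ay": 0,"az": 0,"grip": 10},
    {"x": -24,"y": 34,"z": 2,"ax": 0,"ay": 0,"az": 0,"grip": 10}
  ]
}}

```text
time_s: 8.47
tool_pos: [0.493, 0.1297, 0.125]
ee_rot: [3.12, -0.363, 0.0]
force: [-0.6, -2.3, 3.9]
width: 0.0171
```

```bash
python3 cup2.py w11
```

```text
8.4667 [0.493  0.1297 0.125 ] 0.017087557934148248 [-0.6 -2.3  3.9]
w11 n 4114 z 0.0593 slope [0.0033 0.0376]
  circle [0.4939 0.1595 0.0232] at height 0.0593
  circle [0.4936 0.1591 0.0352] at height 0.0593
  block 11610 0.0501 ((492.93048095703125, 158.38516235351562), (100.41168212890625, 120.5802001953125), 85.78782653808594)
centre gap mm 5.19 slope bore x,y 0.0004 0.0361 gaps near,far,left,right [5.18, 5.2, 6.27, 4.11]
near rel shift to it (tool mm): [-34.5 -24.5]
far rel shift to it (tool mm): [ 24.7 -34.1]
left rel shift to it (tool mm): [ -9.7 -58.9]
right rel shift to it (tool mm): [-0.1  0.3]
```

View pics/w11.png

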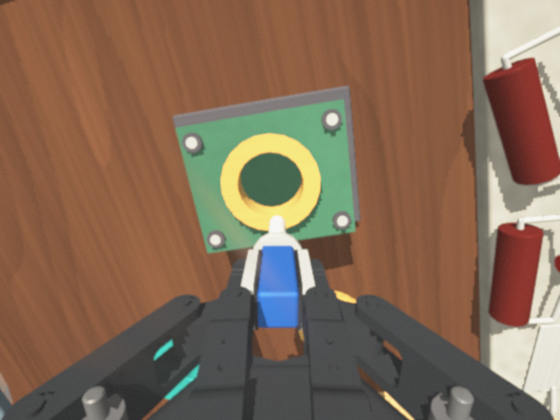

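Call:
{"method": "play_rows", "body": {
  "targets": [
    {"x": 0,"y": 0,"z": -10,"ax": 0,"ay": 0,"az": 0,"grip": 10},
    {"x": -3,"y": -18,"z": -12,"ax": 0,"ay": 0,"az": 0,"grip": 10},
    {"x": -7,"y": -44,"z": -12,"ax": 0,"ay": 0,"az": 0,"grip": 10},
    {"x": -10,"y": -59,"z": -11,"ax": 0,"ay": 0,"az": 0,"grip": 10},
    {"x": -10,"y": -59,"z": -7,"ax": 0,"ay": 0,"az": 0,"grip": 10},
    {"x": -10,"y": -59,"z": -4,"ax": 0,"ay": 0,"az": 0,"grip": 10},
    {"x": -10,"y": -59,"z": -3,"ax": 0,"ay": 0,"az": 0,"grip": 10},
    {"x": -10,"y": -59,"z": -2,"ax": 0,"ay": 0,"az": 0,"grip": 10},
    {"x": -10,"y": -59,"z": -1,"ax": 0,"ay": 0,"az": 0,"grip": 10},
    {"x": -10,"y": -59,"z": 0,"ax": 0,"ay": 0,"az": 0,"grip": 10},
    {"x": -10,"y": -59,"z": 0.3,"ax": 0,"ay": 0,"az": 0,"grip": 10},
    {"x": -10,"y": -59,"z": 0.3,"ax": 0,"ay": 0,"az": 0,"grip": 10}
  ]
}}

```text
time_s: 9.52
tool_pos: [0.4968, 0.1892, 0.1248]
ee_rot: [-3.119, 0.365, -0.001]
force: [-0.2, 1.2, 3.3]
width: 0.0173
```

```bash
python3 cup2.py w12
```

```text
9.5167 [0.4968 0.1892 0.1248] 0.017300390042758452 [-0.2  1.2  3.3]
w12 n 1687 z 0.058 slope [-0.0035 -0.0178]
  circle [63.1852 34.032  71.2794] at height 0.058
  circle [0.4945 0.1608 0.0336] at height 0.058
  block 7587 0.0501 ((492.9181213378906, 158.49102783203125), (100.93363952636719, 120.51803588867188), 85.76897430419922)
centre gap mm 4.69 slope bore x,y 0.02 -0.0132 gaps near,far,left,right [4.09, 5.29, 4.29, 5.08]
near rel shift to it (tool mm): [-24.5  34.4]
far rel shift to it (tool mm): [34.8 24.7]
left rel shift to it (tool mm): [ 0.3 -0.1]
right rel shift to it (tool mm): [10.  59.1]
```

View pics/w12.png

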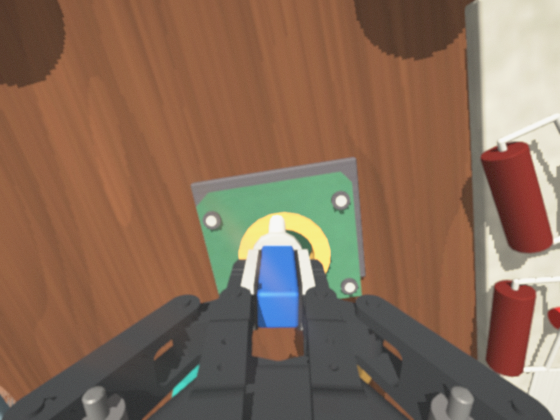

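Call:
{"method": "play_rows", "body": {
  "targets": [
    {"x": 0,"y": 0,"z": -10,"ax": 0,"ay": 0,"az": 0,"grip": 10},
    {"x": -12,"y": 17,"z": -12,"ax": 0,"ay": 0,"az": 0,"grip": 10},
    {"x": -24.5,"y": 34.4,"z": -12,"ax": 0,"ay": 0,"az": 0,"grip": 10},
    {"x": -24.5,"y": 34.4,"z": -7,"ax": 0,"ay": 0,"az": 0,"grip": 10},
    {"x": -24.5,"y": 34.4,"z": -3,"ax": 0,"ay": 0,"az": 0,"grip": 10},
    {"x": -24.5,"y": 34.4,"z": -1,"ax": 0,"ay": 0,"az": 0,"grip": 10},
    {"x": -24.5,"y": 34.4,"z": 0,"ax": 0,"ay": 0,"az": 0,"grip": 10},
    {"x": -24.5,"y": 34.4,"z": 1,"ax": 0,"ay": 0,"az": 0,"grip": 10},
    {"x": -24.5,"y": 34.4,"z": 2,"ax": 0,"ay": 0,"az": 0,"grip": 10},
    {"x": -24.5,"y": 34.4,"z": 2,"ax": 0,"ay": 0,"az": 0,"grip": 10}
  ]
}}

```text
time_s: 10.4
tool_pos: [0.4649, 0.1616, 0.1226]
ee_rot: [3.12, -0.363, -0.001]
force: [-2.1, -1.6, 4.5]
width: 0.0172
```

```bash
python3 cup2.py w13
```

```text
10.4 [0.4649 0.1616 0.1226] 0.017165901849609793 [-2.1 -1.6  4.5]
w13 n 3367 z 0.0574 slope [ 0.0478 -0.0088]
  circle [0.4933 0.1602 0.0235] at height 0.0574
  circle [0.4946 0.1598 0.0351] at height 0.0574
  block 9350 0.0501 ((493.0123596191406, 158.22300720214844), (101.1630630493164, 120.84744262695312), 85.92808532714844)
centre gap mm 3.14 slope bore x,y 0.0477 -0.0079 gaps near,far,left,right [1.71, 4.57, 2.9, 3.37]
near rel shift to it (tool mm): [0.2 0.2]
far rel shift to it (tool mm): [59.4 -9.4]
left rel shift to it (tool mm): [ 25.  -34.2]
right rel shift to it (tool mm): [34.6 25. ]
```

Call:
{"method": "play_rows", "body": {
  "targets": [
    {"x": 0,"y": 0,"z": -10,"ax": 0,"ay": 0,"az": 0,"grip": 10},
    {"x": 18,"y": -3,"z": -12,"ax": 0,"ay": 0,"az": 0,"grip": 10},
    {"x": 44,"y": -7,"z": -12,"ax": 0,"ay": 0,"az": 0,"grip": 10},
    {"x": 59.4,"y": -9.4,"z": -11,"ax": 0,"ay": 0,"az": 0,"grip": 10},
    {"x": 59.4,"y": -9.4,"z": -7,"ax": 0,"ay": 0,"az": 0,"grip": 10},
    {"x": 59.4,"y": -9.4,"z": -4,"ax": 0,"ay": 0,"az": 0,"grip": 10},
    {"x": 59.4,"y": -9.4,"z": -3,"ax": 0,"ay": 0,"az": 0,"grip": 10},
    {"x": 59.4,"y": -9.4,"z": -2,"ax": 0,"ay": 0,"az": 0,"grip": 10},
    {"x": 59.4,"y": -9.4,"z": -1,"ax": 0,"ay": 0,"az": 0,"grip": 10},
    {"x": 59.4,"y": -9.4,"z": 0,"ax": 0,"ay": 0,"az": 0,"grip": 10},
    {"x": 59.4,"y": -9.4,"z": 0,"ax": 0,"ay": 0,"az": 0,"grip": 10}
  ]
}}

```text
time_s: 11.37
tool_pos: [0.5252, 0.1572, 0.1232]
ee_rot: [-3.12, 0.363, -0.003]
force: [1.5, -0.2, 2.4]
width: 0.0171
```

```bash
python3 cup2.py w14
```

```text
11.3667 [0.5252 0.1572 0.1232] 0.01705077535515807 [ 1.5 -0.2  2.4]
w14 n 2743 z 0.0562 slope [0.0032 0.001 ]
  circle [ 9.4633 37.7998 38.8239] at height 0.0562
  circle [0.4928 0.1629 0.0317] at height 0.0562
  block 9090 0.0502 ((492.8152160644531, 158.180419921875), (101.06964874267578, 120.37137603759766), 85.80591583251953)
centre gap mm 2.34 slope bore x,y 0.0099 -0.0035 gaps near,far,left,right [2.05, 2.64, 2.24, 2.45]
near rel shift to it (tool mm): [-59.5   9.7]
far rel shift to it (tool mm): [-0.3  0.2]
left rel shift to it (tool mm): [-34.7 -24.7]
right rel shift to it (tool mm): [-25.1  34.6]
```

Call:
{"method": "play_rows", "body": {
  "targets": [
    {"x": 0,"y": 0,"z": -10,"ax": 0,"ay": 0,"az": 0,"grip": 10},
    {"x": -12,"y": 17,"z": -12,"ax": 0,"ay": 0,"az": 0,"grip": 10},
    {"x": -25,"y": 34.5,"z": -12,"ax": 0,"ay": 0,"az": 0,"grip": 10},
    {"x": -25,"y": 34.5,"z": -7,"ax": 0,"ay": 0,"az": 0,"grip": 10},
    {"x": -25,"y": 34.5,"z": -3,"ax": 0,"ay": 0,"az": 0,"grip": 10},
    {"x": -25,"y": 34.5,"z": -1,"ax": 0,"ay": 0,"az": 0,"grip": 10},
    {"x": -25,"y": 34.5,"z": 0,"ax": 0,"ay": 0,"az": 0,"grip": 10},
    {"x": -25,"y": 34.5,"z": 0.7,"ax": 0,"ay": 0,"az": 0,"grip": 10},
    {"x": -25,"y": 34.5,"z": 1.4,"ax": 0,"ay": 0,"az": 0,"grip": 10},
    {"x": -25,"y": 34.5,"z": 1.7,"ax": 0,"ay": 0,"az": 0,"grip": 10},
    {"x": -25,"y": 34.5,"z": 1.7,"ax": 0,"ay": 0,"az": 0,"grip": 10}
  ]
}}

```text
time_s: 12.33
tool_pos: [0.4925, 0.1294, 0.1212]
ee_rot: [3.12, -0.363, -0.001]
force: [-3.3, -2.3, 8.2]
width: 0.0168
```

```bash
python3 cup2.py w15
```

```text
12.3333 [0.4925 0.1294 0.1212] 0.01682935282314994 [-3.3 -2.3  8.2]
w15 n 4086 z 0.0556 slope [0.0086 0.0317]
  circle [0.4941 0.1592 0.0238] at height 0.0556
  circle [0.4941 0.1594 0.0351] at height 0.0556
  block 12181 0.0501 ((492.9021911621094, 158.34547424316406), (100.4376220703125, 120.62712097167969), 85.7378158569336)
centre gap mm 1.41 slope bore x,y 0.0067 0.0321 gaps near,far,left,right [1.21, 1.61, 2.37, 0.45]
near rel shift to it (tool mm): [-34.1 -24.9]
far rel shift to it (tool mm): [ 25.1 -34.5]
left rel shift to it (tool mm): [ -9.3 -59.3]
right rel shift to it (tool mm): [ 0.3 -0.1]
```

Left now: gap 2.4 mm, down to about 0.4.

Call:
{"method": "play_rows", "body": {
  "targets": [
    {"x": 0,"y": 0,"z": -10,"ax": 0,"ay": 0,"az": 0,"grip": 10},
    {"x": -3,"y": -18,"z": -12,"ax": 0,"ay": 0,"az": 0,"grip": 10},
    {"x": -7,"y": -44,"z": -12,"ax": 0,"ay": 0,"az": 0,"grip": 10},
    {"x": -9.5,"y": -59,"z": -11,"ax": 0,"ay": 0,"az": 0,"grip": 10},
    {"x": -9.5,"y": -59,"z": -7,"ax": 0,"ay": 0,"az": 0,"grip": 10},
    {"x": -9.5,"y": -59,"z": -4,"ax": 0,"ay": 0,"az": 0,"grip": 10},
    {"x": -9.5,"y": -59,"z": -2.5,"ax": 0,"ay": 0,"az": 0,"grip": 10},
    {"x": -9.5,"y": -59,"z": -1.5,"ax": 0,"ay": 0,"az": 0,"grip": 10},
    {"x": -9.5,"y": -59,"z": -0.7,"ax": 0,"ay": 0,"az": 0,"grip": 10},
    {"x": -9.5,"y": -59,"z": 0,"ax": 0,"ay": 0,"az": 0,"grip": 10},
    {"x": -9.5,"y": -59,"z": 0.3,"ax": 0,"ay": 0,"az": 0,"grip": 10},
    {"x": -9.5,"y": -59,"z": 0.3,"ax": 0,"ay": 0,"az": 0,"grip": 10}
  ]
}}

```text
time_s: 13.38
tool_pos: [0.497, 0.1889, 0.1212]
ee_rot: [-3.119, 0.365, -0.001]
force: [-2.1, 1.7, 7.4]
width: 0.0171
```

```bash
python3 cup2.py w16
```

```text
13.3833 [0.497  0.1889 0.1212] 0.017094062425112275 [-2.1  1.7  7.4]
w16 n 1646 z 0.0546 slope [ 0.0105 -0.0094]
  circle [0.4921 0.1633 0.0302] at height 0.0546
  circle [0.494  0.1601 0.0341] at height 0.0546
  block 7644 0.0501 ((492.8348083496094, 158.5568389892578), (100.83503723144531, 120.47278594970703), 85.74177551269531)
centre gap mm 1.43 slope bore x,y 0.0368 -0.0225 gaps near,far,left,right [0.32, 2.53, 0.75, 2.1]
near rel shift to it (tool mm): [-24.8  34.1]
far rel shift to it (tool mm): [34.4 24.5]
left rel shift to it (tool mm): [-0.  -0.3]
right rel shift to it (tool mm): [ 9.6 58.9]
```

Call:
{"method": "play_rows", "body": {
  "targets": [
    {"x": 0,"y": 0,"z": -10,"ax": 0,"ay": 0,"az": 0,"grip": 10},
    {"x": 17,"y": 12,"z": -12,"ax": 0,"ay": 0,"az": 0,"grip": 10},
    {"x": 34.5,"y": 24.5,"z": -12,"ax": 0,"ay": 0,"az": 0,"grip": 10},
    {"x": 34.5,"y": 24.5,"z": -7,"ax": 0,"ay": 0,"az": 0,"grip": 10},
    {"x": 34.5,"y": 24.5,"z": -4,"ax": 0,"ay": 0,"az": 0,"grip": 10},
    {"x": 34.5,"y": 24.5,"z": -2,"ax": 0,"ay": 0,"az": 0,"grip": 10},
    {"x": 34.5,"y": 24.5,"z": -1,"ax": 0,"ay": 0,"az": 0,"grip": 10},
    {"x": 34.5,"y": 24.5,"z": 0,"ax": 0,"ay": 0,"az": 0,"grip": 10},
    {"x": 34.5,"y": 24.5,"z": 0.5,"ax": 0,"ay": 0,"az": 0,"grip": 10},
    {"x": 34.5,"y": 24.5,"z": 1,"ax": 0,"ay": 0,"az": 0,"grip": 10},
    {"x": 34.5,"y": 24.5,"z": 1,"ax": 0,"ay": 0,"az": 0,"grip": 10}
  ]
}}

```text
time_s: 14.35
tool_pos: [0.5245, 0.1569, 0.1208]
ee_rot: [3.119, -0.362, 0.0]
force: [-3.2, -3.6, 15.2]
width: 0.0169
```

```bash
python3 cup2.py w17
```

```text
14.35 [0.5245 0.1569 0.1208] 0.016886987172848297 [-3.2 -3.6 15.2]
w17 n 2649 z 0.0544 slope [-0.0063 -0.0012]
  circle [ 4.019  14.9958 15.3794] at height 0.0544
  circle [0.4948 0.1616 0.0328] at height 0.0544
  block 9309 0.0502 ((492.7125549316406, 158.357177734375), (100.76335144042969, 120.54756164550781), 85.77117919921875)
centre gap mm 0.44 slope bore x,y -0.0035 -0.0034 gaps near,far,left,right [0.54, 0.33, 0.34, 0.54]
near rel shift to it (tool mm): [-58.9   9.2]
far rel shift to it (tool mm): [ 0.3 -0.4]
left rel shift to it (tool mm): [-34.1 -25.2]
right rel shift to it (tool mm): [-24.5  34. ]
```

Far is firm (about 16 N). Next comes near, then right and left.

Call:
{"method": "play_rows", "body": {
  "targets": [
    {"x": 0,"y": 0,"z": -10,"ax": 0,"ay": 0,"az": 0,"grip": 10},
    {"x": -18,"y": 3,"z": -12,"ax": 0,"ay": 0,"az": 0,"grip": 10},
    {"x": -44,"y": 7,"z": -12,"ax": 0,"ay": 0,"az": 0,"grip": 10},
    {"x": -59,"y": 9.3,"z": -11,"ax": 0,"ay": 0,"az": 0,"grip": 10},
    {"x": -59,"y": 9.3,"z": -7,"ax": 0,"ay": 0,"az": 0,"grip": 10},
    {"x": -59,"y": 9.3,"z": -4,"ax": 0,"ay": 0,"az": 0,"grip": 10},
    {"x": -59,"y": 9.3,"z": -2.5,"ax": 0,"ay": 0,"az": 0,"grip": 10},
    {"x": -59,"y": 9.3,"z": -1.5,"ax": 0,"ay": 0,"az": 0,"grip": 10},
    {"x": -59,"y": 9.3,"z": -0.7,"ax": 0,"ay": 0,"az": 0,"grip": 10},
    {"x": -59,"y": 9.3,"z": -0.2,"ax": 0,"ay": 0,"az": 0,"grip": 10},
    {"x": -59,"y": 9.3,"z": -0.2,"ax": 0,"ay": 0,"az": 0,"grip": 10}
  ]
}}

```text
time_s: 15.32
tool_pos: [0.4659, 0.1618, 0.1208]
ee_rot: [3.12, -0.365, 0.001]
force: [-5.3, -1.8, 14.9]
width: 0.0168
```

```bash
python3 cup2.py w18
```

```text
15.3167 [0.4659 0.1618 0.1208] 0.01681080396118177 [-5.3 -1.8 14.9]
w18 n 3054 z 0.0542 slope [ 0.0026 -0.0011]
  circle [-148.7314  -85.3989  171.9773] at height 0.0542
  circle [0.4982 0.1617 0.0307] at height 0.0542
  block 9578 0.0501 ((492.9825744628906, 158.26617431640625), (100.84842681884766, 120.67815399169922), 85.84231567382812)
centre gap mm 0.16 slope bore x,y 0.003 -0.0012 gaps near,far,left,right [0.07, 0.25, 0.12, 0.2]
near rel shift to it (tool mm): [-0.8  0.6]
far rel shift to it (tool mm): [58.4 -9. ]
left rel shift to it (tool mm): [ 24.  -33.8]
right rel shift to it (tool mm): [33.6 25.4]
```

Call:
{"method": "play_rows", "body": {
  "targets": [
    {"x": 0,"y": 0,"z": -10,"ax": 0,"ay": 0,"az": 0,"grip": 10},
    {"x": 17,"y": 12,"z": -12,"ax": 0,"ay": 0,"az": 0,"grip": 10},
    {"x": 33.6,"y": 25.2,"z": -12,"ax": 0,"ay": 0,"az": 0,"grip": 10},
    {"x": 33.6,"y": 25.2,"z": -7,"ax": 0,"ay": 0,"az": 0,"grip": 10},
    {"x": 33.6,"y": 25.2,"z": -4,"ax": 0,"ay": 0,"az": 0,"grip": 10},
    {"x": 33.6,"y": 25.2,"z": -2,"ax": 0,"ay": 0,"az": 0,"grip": 10},
    {"x": 33.6,"y": 25.2,"z": -1,"ax": 0,"ay": 0,"az": 0,"grip": 10},
    {"x": 33.6,"y": 25.2,"z": -0.3,"ax": 0,"ay": 0,"az": 0,"grip": 10},
    {"x": 33.6,"y": 25.2,"z": 0,"ax": 0,"ay": 0,"az": 0,"grip": 10},
    {"x": 33.6,"y": 25.2,"z": 0,"ax": 0,"ay": 0,"az": 0,"grip": 10}
  ]
}}

```text
time_s: 16.2
tool_pos: [0.492, 0.1297, 0.1208]
ee_rot: [3.12, -0.362, 0.001]
force: [-3.3, -2.6, 14.1]
width: 0.0168
```

```bash
python3 cup2.py w19
```

```text
16.2 [0.492  0.1297 0.1208] 0.016767050649726153 [-3.3 -2.6 14.1]
w19 n 3854 z 0.0542 slope [-0.0006  0.0006]
  circle [0.4941 0.1592 0.0241] at height 0.0542
  circle [0.4942 0.1594 0.0352] at height 0.0542
  block 12202 0.0501 ((492.9906921386719, 158.25393676757812), (100.51931762695312, 120.45291137695312), 85.72601318359375)
centre gap mm 0.1 slope bore x,y -0.0003 0.0006 gaps near,far,left,right [0.11, 0.1, 0.12, 0.09]
near rel shift to it (tool mm): [-33.5 -24.7]
far rel shift to it (tool mm): [ 25.7 -34.3]
left rel shift to it (tool mm): [ -8.6 -59.1]
right rel shift to it (tool mm): [0.9 0.1]
```

Call:
{"method": "play_rows", "body": {
  "targets": [
    {"x": 0,"y": 0,"z": -10,"ax": 0,"ay": 0,"az": 0,"grip": 10},
    {"x": -3,"y": -18,"z": -12,"ax": 0,"ay": 0,"az": 0,"grip": 10},
    {"x": -7,"y": -44,"z": -12,"ax": 0,"ay": 0,"az": 0,"grip": 10},
    {"x": -8.8,"y": -59,"z": -11,"ax": 0,"ay": 0,"az": 0,"grip": 10},
    {"x": -8.8,"y": -59,"z": -7,"ax": 0,"ay": 0,"az": 0,"grip": 10},
    {"x": -8.8,"y": -59,"z": -4,"ax": 0,"ay": 0,"az": 0,"grip": 10},
    {"x": -8.8,"y": -59,"z": -2,"ax": 0,"ay": 0,"az": 0,"grip": 10},
    {"x": -8.8,"y": -59,"z": -1,"ax": 0,"ay": 0,"az": 0,"grip": 10},
    {"x": -8.8,"y": -59,"z": -0.3,"ax": 0,"ay": 0,"az": 0,"grip": 10},
    {"x": -8.8,"y": -59,"z": 0,"ax": 0,"ay": 0,"az": 0,"grip": 10},
    {"x": -8.8,"y": -59,"z": 0,"ax": 0,"ay": 0,"az": 0,"grip": 10}
  ]
}}

```text
time_s: 17.17
tool_pos: [0.4967, 0.1881, 0.1208]
ee_rot: [3.12, -0.365, -0.001]
force: [-4.7, 0.4, 14.8]
width: 0.0172
```

```bash
python3 cup2.py w20
```

```text
17.1667 [0.4967 0.1881 0.1208] 0.017206842636523008 [-4.7  0.4 14.8]
w20 n 1660 z 0.0542 slope [-0.0013 -0.0012]
  circle [420.2499 228.1901 477.7191] at height 0.0542
  circle [0.4945 0.1603 0.0335] at height 0.0542
  block 7702 0.0501 ((492.8943176269531, 158.4119873046875), (101.01746368408203, 120.59066009521484), 85.7453384399414)
centre gap mm 0.73 slope bore x,y 0.0188 -0.0119 gaps near,far,left,right [0.17, 1.3, 0.38, 1.09]
near rel shift to it (tool mm): [-24.6  33.3]
far rel shift to it (tool mm): [34.6 23.6]
left rel shift to it (tool mm): [ 0.2 -1.1]
right rel shift to it (tool mm): [ 9.8 58.1]
```

Home on all four sides at equal height. Now the firm push on the near side.

Call:
{"method": "play_rows", "body": {
  "targets": [
    {"x": 0,"y": 0,"z": -10,"ax": 0,"ay": 0,"az": 0,"grip": 10},
    {"x": -12,"y": 16,"z": -12,"ax": 0,"ay": 0,"az": 0,"grip": 10},
    {"x": -24.6,"y": 33.5,"z": -12,"ax": 0,"ay": 0,"az": 0,"grip": 10},
    {"x": -24.6,"y": 33.5,"z": -7,"ax": 0,"ay": 0,"az": 0,"grip": 10},
    {"x": -24.6,"y": 33.5,"z": -4,"ax": 0,"ay": 0,"az": 0,"grip": 10},
    {"x": -24.6,"y": 33.5,"z": -2,"ax": 0,"ay": 0,"az": 0,"grip": 10},
    {"x": -24.6,"y": 33.5,"z": -1,"ax": 0,"ay": 0,"az": 0,"grip": 10},
    {"x": -24.6,"y": 33.5,"z": -0.5,"ax": 0,"ay": 0,"az": 0,"grip": 10},
    {"x": -24.6,"y": 33.5,"z": 0,"ax": 0,"ay": 0,"az": 0,"grip": 10},
    {"x": -24.6,"y": 33.5,"z": 0.2,"ax": 0,"ay": 0,"az": 0,"grip": 10},
    {"x": -24.6,"y": 33.5,"z": 0.2,"ax": 0,"ay": 0,"az": 0,"grip": 10}
  ]
}}

```text
time_s: 18.13
tool_pos: [0.4662, 0.1619, 0.1208]
ee_rot: [3.12, -0.364, 0.001]
force: [-5.8, -2.5, 18.0]
width: 0.0168
```

Call:
{"method": "play_rows", "body": {
  "targets": [
    {"x": 0,"y": 0,"z": 0.2,"ax": 0,"ay": 0,"az": 0,"grip": 10},
    {"x": 0,"y": 0,"z": 0.2,"ax": 0,"ay": 0,"az": 0,"grip": 10},
    {"x": 0,"y": 0,"z": 0.2,"ax": 0,"ay": 0,"az": 0,"grip": 10}
  ]
}}

```text
time_s: 18.38
tool_pos: [0.4662, 0.162, 0.1208]
ee_rot: [3.12, -0.364, 0.001]
force: [-6.3, -3.1, 21.2]
width: 0.017
```

Call:
{"method": "play_rows", "body": {
  "targets": [
    {"x": 0,"y": 0,"z": 0,"ax": 0,"ay": 0,"az": 0,"grip": 10},
    {"x": 0,"y": 0,"z": 0,"ax": 0,"ay": 0,"az": 0,"grip": 10},
    {"x": 0,"y": 0,"z": 0,"ax": 0,"ay": 0,"az": 0,"grip": 10},
    {"x": 0,"y": 0,"z": 0,"ax": 0,"ay": 0,"az": 0,"grip": 10}
  ]
}}

```text
time_s: 18.72
tool_pos: [0.4662, 0.162, 0.1207]
ee_rot: [3.12, -0.364, 0.001]
force: [-5.2, -3.5, 21.4]
width: 0.0169
```

Call:
{"method": "play_rows", "body": {
  "targets": [
    {"x": 0,"y": 0,"z": -10,"ax": 0,"ay": 0,"az": 0,"grip": 10},
    {"x": 18,"y": -3,"z": -12,"ax": 0,"ay": 0,"az": 0,"grip": 10},
    {"x": 44,"y": -7,"z": -12,"ax": 0,"ay": 0,"az": 0,"grip": 10},
    {"x": 58.5,"y": -9,"z": -11,"ax": 0,"ay": 0,"az": 0,"grip": 10},
    {"x": 58.5,"y": -9,"z": -7,"ax": 0,"ay": 0,"az": 0,"grip": 10},
    {"x": 58.5,"y": -9,"z": -4,"ax": 0,"ay": 0,"az": 0,"grip": 10},
    {"x": 58.5,"y": -9,"z": -2.2,"ax": 0,"ay": 0,"az": 0,"grip": 10},
    {"x": 58.5,"y": -9,"z": -1.2,"ax": 0,"ay": 0,"az": 0,"grip": 10},
    {"x": 58.5,"y": -9,"z": -0.6,"ax": 0,"ay": 0,"az": 0,"grip": 10},
    {"x": 58.5,"y": -9,"z": -0.2,"ax": 0,"ay": 0,"az": 0,"grip": 10},
    {"x": 58.5,"y": -9,"z": -0.2,"ax": 0,"ay": 0,"az": 0,"grip": 10}
  ]
}}

```text
time_s: 19.63
tool_pos: [0.5238, 0.1575, 0.1208]
ee_rot: [3.12, -0.362, 0.0]
force: [-4.1, -1.5, 15.2]
width: 0.017
```

Call:
{"method": "play_rows", "body": {
  "targets": [
    {"x": 0,"y": 0,"z": 0.4,"ax": 0,"ay": 0,"az": 0,"grip": 10},
    {"x": 0,"y": 0,"z": 0.6,"ax": 0,"ay": 0,"az": 0,"grip": 10},
    {"x": 0,"y": 0,"z": 0.6,"ax": 0,"ay": 0,"az": 0,"grip": 10}
  ]
}}

```text
time_s: 19.88
tool_pos: [0.5238, 0.1576, 0.1208]
ee_rot: [3.12, -0.362, 0.001]
force: [-5.8, -2.8, 21.1]
width: 0.017
```

Call:
{"method": "play_rows", "body": {
  "targets": [
    {"x": 0,"y": 0,"z": 0,"ax": 0,"ay": 0,"az": 0,"grip": 10},
    {"x": 0,"y": 0,"z": 0,"ax": 0,"ay": 0,"az": 0,"grip": 10},
    {"x": 0,"y": 0,"z": 0,"ax": 0,"ay": 0,"az": 0,"grip": 10},
    {"x": 0,"y": 0,"z": 0,"ax": 0,"ay": 0,"az": 0,"grip": 10}
  ]
}}

```text
time_s: 20.22
tool_pos: [0.5238, 0.1576, 0.1208]
ee_rot: [3.12, -0.362, 0.001]
force: [-5.2, -2.7, 20.1]
width: 0.0168
```

```bash
python3 cup2.py w21; python3 -c "
from h import *
from rig import ctrl
print(plan(ctrl.get_state(),[0.566,-.1778,.20],yaw=-13))"
```

```text
20.2167 [0.5238 0.1576 0.1208] 0.016820531671677914 [-5.2 -2.7 20.1]
w21 n 2565 z 0.0542 slope [-0.0018  0.001 ]
  circle [ 5.2153 20.0972 20.6185] at height 0.0542
  circle [0.4946 0.161  0.0331] at height 0.0542
  block 9293 0.0502 ((492.72369384765625, 158.23350524902344), (100.98516845703125, 120.63937377929688), 85.78079986572266)
centre gap mm 0.25 slope bore x,y 0.0021 -0.0014 gaps near,far,left,right [0.19, 0.31, 0.21, 0.29]
near rel shift to it (tool mm): [-58.1   9.7]
far rel shift to it (tool mm): [1.1 0.2]
left rel shift to it (tool mm): [-33.3 -24.7]
right rel shift to it (tool mm): [-23.7  34.5]
[array([117.9, 316.8, -79. ]), (0, array([ 0.04, -0.03, -0.24])), (180, array([-5.0000e-02, -6.0000e-02,  1.7976e+02]))]
```

Call:
{"method": "play_rows", "body": {
  "targets": [
    {"x": 0,"y": 0,"z": -5,"ax": 0,"ay": 0,"az": 0,"grip": 10},
    {"x": 0,"y": 0,"z": -25,"ax": 0,"ay": 0,"az": 0,"grip": 10},
    {"x": 0,"y": 20,"z": -50,"ax": 0,"ay": 0,"az": 0,"grip": 10},
    {"x": 0,"y": 45,"z": -70,"ax": 0,"ay": 0,"az": 0,"grip": 10},
    {"x": 0,"y": 60,"z": -75,"ax": 0,"ay": 0,"az": 0,"grip": 10},
    {"x": 0,"y": 60,"z": -75,"ax": 0,"ay": 0,"az": 0,"grip": 10},
    {"x": 0,"y": 60,"z": -75,"ax": 0,"ay": 0,"az": 0,"grip": 10}
  ]
}}

```text
time_s: 20.85
tool_pos: [0.51, 0.0981, 0.1938]
ee_rot: [3.12, -0.366, 0.0]
force: [0.2, 0.9, -1.1]
width: 0.0171
```

```bash
python3 cup2.py w22; python3 -c "
from h import *
from rig import ctrl
print(plan(ctrl.get_state(),[0.566,-.238,.195],yaw=-13))"
```

```text
20.85 [0.51   0.0981 0.1938] 0.01706681008844805 [ 0.2  0.9 -1.1]
w22 n 2458 z 0.0543 slope [0.0011 0.0017]
  circle [0.4942 0.1592 0.0242] at height 0.0543
  circle [0.494  0.1589 0.0351] at height 0.0543
  block 8027 0.0502 ((492.7495422363281, 158.2145233154297), (99.93035888671875, 120.49173736572266), 85.8170166015625)
centre gap mm 0.2 slope bore x,y 0.0005 0.0013 gaps near,far,left,right [0.19, 0.22, 0.24, 0.16]
near rel shift to it (tool mm): [-58.4 -51.2]
far rel shift to it (tool mm): [  0.8 -60.9]
left rel shift to it (tool mm): [-33.6 -85.7]
right rel shift to it (tool mm): [-24.  -26.4]
[array([132. , 315.3,  -1.7]), (0, array([-0.01,  0.04, -0.27])), (180, array([6.0000e-02, 2.0000e-02, 1.7973e+02]))]
```

View pics/w22.png

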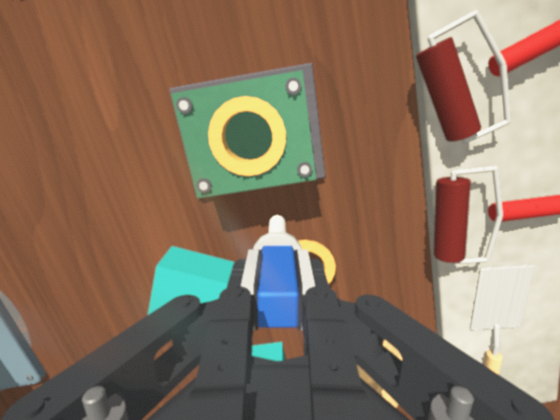

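The cup is home and square, with rim heights all round within 0.1 mm and the block reading 0.2 mm high. I move to where the stand can be seen.

Call:
{"method": "play_rows", "body": {
  "targets": [
    {"x": 13,"y": 31,"z": 0,"ax": 0,"ay": 0,"az": 0,"grip": 10},
    {"x": 27,"y": 64,"z": 0,"ax": 0,"ay": 0,"az": 0,"grip": 10},
    {"x": 42,"y": 100,"z": 0,"ax": 0,"ay": 0,"az": 0,"grip": 10},
    {"x": 56,"y": 135,"z": 0,"ax": 0,"ay": 0,"az": 0,"grip": 10},
    {"x": 71,"y": 170,"z": 0,"ax": 0,"ay": 0,"az": 0,"grip": 10},
    {"x": 86,"y": 205,"z": 0,"ax": 0,"ay": 0,"az": 0,"grip": 10},
    {"x": 100,"y": 240,"z": 0,"ax": 0,"ay": 0,"az": 0,"grip": 10},
    {"x": 114,"y": 272,"z": 0,"ax": 0,"ay": 0,"az": 0,"grip": 10},
    {"x": 126,"y": 300,"z": 0,"ax": 0,"ay": 0,"az": 0,"grip": 10},
    {"x": 132,"y": 315,"z": 0,"ax": 0,"ay": 0,"az": 0,"grip": 10},
    {"x": 132,"y": 315,"z": 0,"ax": 0,"ay": 0,"az": 0,"grip": 10},
    {"x": 132,"y": 315,"z": 0,"ax": 0,"ay": 0,"az": 0,"grip": 10},
    {"x": 132,"y": 315,"z": 0,"ax": 0,"ay": 0,"az": 0,"grip": 10}
  ]
}}

```text
time_s: 21.98
tool_pos: [0.5668, -0.2357, 0.1929]
ee_rot: [-3.119, 0.359, 0.002]
force: [0.0, 1.2, -1.9]
width: 0.017
```

```bash
cat > hole.py <<'E'
from h import *
import sys
from cup import circ
c,st=snap("wrist",sys.argv[1]);print(st["time_s"],st["tool_pos"].round(4),st["width"],st["force"].round(1),Rn.from_rotvec(st["ee_rot"]).as_matrix().round(4).tolist())
w=cloud(c,st); R=Rn.from_rotvec(st["ee_rot"]); hsv=cv2.cvtColor(c["color"],cv2.COLOR_BGR2HSV).astype(int)
near=np.hypot(w[...,0]-.566,w[...,1]+.178)<.07
s=near&(abs(w[...,2]-.05)<.005)
print("stand",s.sum(),np.median(w[s][:,2]),cv2.minAreaRect((w[s][:,:2]*1000).astype(np.float32)))
# hole: dark inside stand top
v=c["color"].max(2).astype(int); u0,v0=proj(c,[[.566,-.178,.05]],st)[0]; print("expect px",u0,v0)
x0,y0=int(u0)-40,int(v0)-40
z=cv2.resize(c["color"][max(0,y0):y0+80,x0:x0+80],None,fx=6,fy=6,interpolation=cv2.INTER_CUBIC); cv2.imwrite(f"pics/{sys.argv[1]}z.png",z)
tl=R.inv().apply((w-st["tool_pos"]).reshape(-1,3)).reshape(w.shape)*1000
m=(np.hypot(tl[...,0],tl[...,1])<14)&(tl[...,2]>25)&(tl[...,2]<68)
for a in range(25,68,8):
    k=m&(tl[...,2]>=a)&(tl[...,2]<a+8)
    if k.sum()>5: q=tl[k]; print("shaft",a,k.sum(),"xmid",((q[:,0].min()+q[:,0].max())/2).round(2),"ymin",np.percentile(q[:,1],3).round(2))
E
python3 hole.py w23
```

```text
21.9833 [ 0.5668 -0.2357  0.1929] 0.016952182269324066 [ 0.   1.2 -1.9] [[0.9738, -0.2275, -0.001], [-0.2275, -0.9738, 0.0021], [-0.0014, -0.0018, -1.0]]
stand 7093 0.05012690185551727 ((565.6961059570312, -178.64100646972656), (79.54273986816406, 80.29965209960938), 71.29573059082031)
expect px 263.86241529983266 136.4170924268107
shaft 33 33 xmid -1.13 ymin -4.98
shaft 41 66 xmid -1.14 ymin -5.0
shaft 49 67 xmid -1.13 ymin -4.84
shaft 57 60 xmid -1.25 ymin -4.93
shaft 65 7 xmid -0.07 ymin -4.58
```

View pics/w23.png

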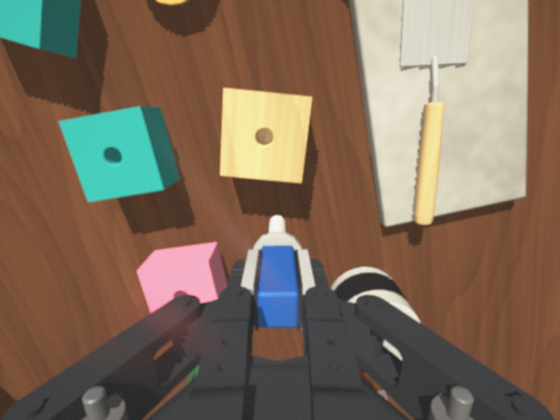

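View pics/w23z.png

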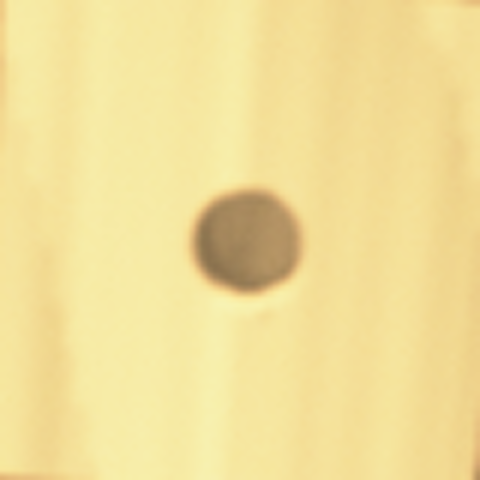

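The hole shows clearly at (263.8,136), which puts it at (0.566,-0.178). I move above it.

Call:
{"method": "play_rows", "body": {
  "targets": [
    {"x": -5,"y": -20,"z": 0,"ax": 0,"ay": 0,"az": 0,"grip": 10},
    {"x": -10,"y": -42,"z": 10,"ax": 0,"ay": 0,"az": 0,"grip": 10},
    {"x": -13,"y": -57.3,"z": 30,"ax": 0,"ay": 0,"az": 0,"grip": 10},
    {"x": -13,"y": -57.3,"z": 50,"ax": 0,"ay": 0,"az": 0,"grip": 10},
    {"x": -13,"y": -57.3,"z": 60,"ax": 0,"ay": 0,"az": 0,"grip": 10},
    {"x": -13,"y": -57.3,"z": 66,"ax": 0,"ay": 0,"az": 0,"grip": 10},
    {"x": -13,"y": -57.3,"z": 66,"ax": 0,"ay": 0,"az": 0,"grip": 10},
    {"x": -13,"y": -57.3,"z": 66,"ax": 0,"ay": 0,"az": 0,"grip": 10},
    {"x": -13,"y": -57.3,"z": 66,"ax": 0,"ay": 0,"az": 0,"grip": 10}
  ]
}}

```text
time_s: 22.78
tool_pos: [0.5678, -0.1802, 0.1287]
ee_rot: [3.12, -0.365, 0.003]
force: [-0.2, -0.3, -1.2]
width: 0.0171
```

```bash
python3 hole.py w24; python3 -c "
from h import *
from rig import ctrl
print(plan(ctrl.get_state(),[0.5673,-.177,.125],yaw=-13))
c,st=snap('side','s24'); im=cv2.resize(c['color'][110:260,200:400],None,fx=4,fy=4,interpolation=cv2.INTER_CUBIC); cv2.imwrite('pics/s24z.png',im)"
```

```text
22.7833 [ 0.5678 -0.1802  0.1287] 0.01710992393784929 [-0.2 -0.3 -1.2] [[0.973, -0.2308, 0.0016], [-0.2308, -0.973, -0.0006], [0.0017, 0.0002, -1.0]]
stand 8019 0.050124266615482804 ((565.955078125, -178.4724578857422), (80.82843780517578, 80.3135757446289), 71.2015380859375)
expect px 275.5038667772032 213.175971184645
shaft 33 32 xmid -1.45 ymin -4.86
shaft 41 68 xmid -1.13 ymin -4.95
shaft 49 66 xmid -1.17 ymin -5.0
shaft 57 58 xmid -1.26 ymin -4.86
shaft 65 8 xmid -1.57 ymin -4.65
[array([-1.2, -3. ,  3.8]), (0, array([ 0.01, -0.11, -0.35])), (180, array([-1.7000e-01, -2.0000e-02,  1.7965e+02]))]
```

View pics/w24.png

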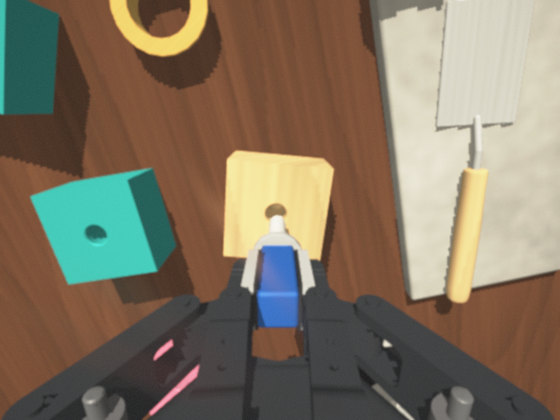

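View pics/s24z.png

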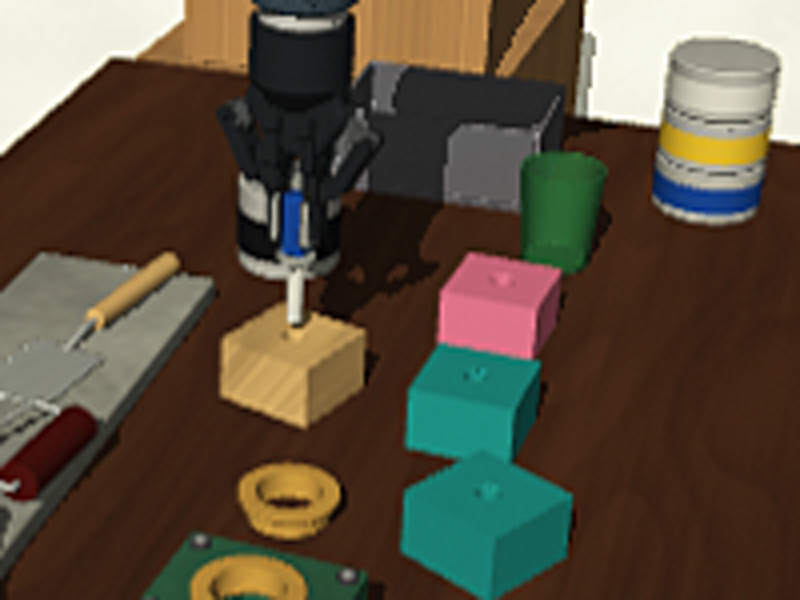

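Call:
{"method": "play_rows", "body": {
  "targets": [
    {"x": -1.2,"y": -3,"z": 4,"ax": 0,"ay": 0,"az": 0,"grip": 10},
    {"x": -1.2,"y": -3,"z": 4,"ax": 0,"ay": 0,"az": 0,"grip": 10},
    {"x": -1.2,"y": -3,"z": 4,"ax": 0,"ay": 0,"az": 0,"grip": 10},
    {"x": -1.2,"y": -3,"z": 4,"ax": 0,"ay": 0,"az": 0,"grip": 10}
  ]
}}

```text
time_s: 23.22
tool_pos: [0.5666, -0.1763, 0.1237]
ee_rot: [3.12, -0.364, -0.0]
force: [0.5, 0.1, -1.7]
width: 0.0175
```

```bash
python3 hole.py w25; python3 -c "
from h import *
from rig import ctrl
print(plan(ctrl.get_state(),[0.5673,-.177,.078],yaw=-13))"
```

```text
23.2167 [ 0.5666 -0.1763  0.1237] 0.017463141870730694 [ 0.5  0.1 -1.7] [[0.9732, -0.2299, -0.0], [-0.2299, -0.9732, -0.0], [-0.0, 0.0001, -1.0]]
stand 7817 0.05013166691787868 ((566.0421752929688, -178.13658142089844), (80.25121307373047, 80.2637939453125), 71.39392852783203)
expect px 278.3124071555714 219.53855726919525
shaft 33 30 xmid -1.45 ymin -4.89
shaft 41 71 xmid -1.13 ymin -4.94
shaft 49 64 xmid -1.19 ymin -4.99
shaft 57 57 xmid -1.22 ymin -4.86
shaft 65 9 xmid -1.57 ymin -4.93
[array([ 0.8,  0.4, 45.7]), (0, array([ 0.  , -0.01, -0.31])), (180, array([-1.0000e-02, -1.0000e-02,  1.7969e+02]))]
```

View pics/w25z.png

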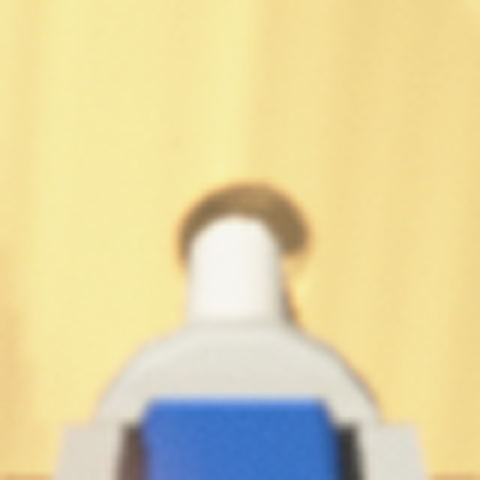

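The shaft is about 1 mm left of the hole's centre, so I correct x by +0.8 and start down.

Call:
{"method": "play_rows", "body": {
  "targets": [
    {"x": 0.8,"y": 0.3,"z": 0,"ax": 0,"ay": 0,"az": 0,"grip": 10},
    {"x": 0.8,"y": 0.3,"z": 4,"ax": 0,"ay": 0,"az": 0,"grip": 10},
    {"x": 0.8,"y": 0.3,"z": 8,"ax": 0,"ay": 0,"az": 0,"grip": 10},
    {"x": 0.8,"y": 0.3,"z": 12,"ax": 0,"ay": 0,"az": 0,"grip": 10},
    {"x": 0.8,"y": 0.3,"z": 14,"ax": 0,"ay": 0,"az": 0,"grip": 10}
  ]
}}

```text
time_s: 23.68
tool_pos: [0.5668, -0.1768, 0.1087]
ee_rot: [-3.12, 0.364, 0.002]
force: [-0.5, 0.1, -1.3]
width: 0.0168
```

Call:
{"method": "play_rows", "body": {
  "targets": [
    {"x": 0,"y": 0,"z": 6,"ax": 0,"ay": 0,"az": 0,"grip": 10},
    {"x": 0,"y": 0,"z": 13,"ax": 0,"ay": 0,"az": 0,"grip": 10},
    {"x": 0,"y": 0,"z": 20,"ax": 0,"ay": 0,"az": 0,"grip": 10},
    {"x": 0,"y": 0,"z": 26,"ax": 0,"ay": 0,"az": 0,"grip": 10},
    {"x": 0,"y": 0,"z": 29,"ax": 0,"ay": 0,"az": 0,"grip": 10},
    {"x": 0,"y": 0,"z": 30,"ax": 0,"ay": 0,"az": 0,"grip": 10},
    {"x": 0,"y": 0,"z": 30,"ax": 0,"ay": 0,"az": 0,"grip": 10}
  ]
}}

```text
time_s: 24.27
tool_pos: [0.5672, -0.1768, 0.0793]
ee_rot: [-3.12, 0.364, 0.001]
force: [-0.0, -0.6, -1.9]
width: 0.017
```

Call:
{"method": "play_rows", "body": {
  "targets": [
    {"x": 0,"y": 0,"z": 0.7,"ax": 0,"ay": 0,"az": 0,"grip": 10},
    {"x": 0,"y": 0,"z": 1.4,"ax": 0,"ay": 0,"az": 0,"grip": 10},
    {"x": 0,"y": 0,"z": 1.8,"ax": 0,"ay": 0,"az": 0,"grip": 10},
    {"x": 0,"y": 0,"z": 1.8,"ax": 0,"ay": 0,"az": 0,"grip": 10}
  ]
}}

```text
time_s: 24.6
tool_pos: [0.5674, -0.1769, 0.078]
ee_rot: [3.12, -0.364, 0.0]
force: [0.5, -0.7, -1.3]
width: 0.0172
```

Call:
{"method": "play_rows", "body": {
  "targets": [
    {"x": 0,"y": 0,"z": 0.5,"ax": 0,"ay": 0,"az": 0,"grip": 10},
    {"x": 0,"y": 0,"z": 0.9,"ax": 0,"ay": 0,"az": 0,"grip": 10},
    {"x": 0,"y": 0,"z": 0.9,"ax": 0,"ay": 0,"az": 0,"grip": 10}
  ]
}}

```text
time_s: 24.85
tool_pos: [0.5674, -0.1769, 0.0771]
ee_rot: [3.12, -0.364, 0.0]
force: [-0.4, -0.7, -0.8]
width: 0.017
```

Call:
{"method": "play_rows", "body": {
  "targets": [
    {"x": 0,"y": 0,"z": 0.3,"ax": 0,"ay": 0,"az": 0,"grip": 17},
    {"x": 0,"y": 0,"z": 0.3,"ax": 0,"ay": 0,"az": 0,"grip": 22},
    {"x": 0,"y": 0,"z": 0.3,"ax": 0,"ay": 0,"az": 0,"grip": 28},
    {"x": 0,"y": 0,"z": 0.3,"ax": 0,"ay": 0,"az": 0,"grip": 40},
    {"x": 0,"y": 0,"z": 0.3,"ax": 0,"ay": 0,"az": 0,"grip": 60},
    {"x": 0,"y": 0,"z": 0.3,"ax": 0,"ay": 0,"az": 0,"grip": 85},
    {"x": 0,"y": 0,"z": 0.3,"ax": 0,"ay": 0,"az": 0,"grip": 85},
    {"x": 0,"y": 0,"z": 0.3,"ax": 0,"ay": 0,"az": 0,"grip": 85},
    {"x": 0,"y": 0,"z": 0.3,"ax": 0,"ay": 0,"az": 0,"grip": 85}
  ],
  "newtons": 20
}}

```text
time_s: 25.6
tool_pos: [0.5673, -0.1769, 0.0767]
ee_rot: [3.12, -0.364, 0.0]
force: [-0.7, 0.4, 0.3]
width: 0.0851
```

```bash
python3 -c "
from h import *
c,st=snap('wrist','w26');print(st['time_s'],st['tool_pos'],st['width'],st['force'])"
```

```text
25.6 [ 0.56734205 -0.17686422  0.07667601] 0.08505890125333661 [-0.65066967  0.39671798  0.30387835]
```

View pics/w26.png

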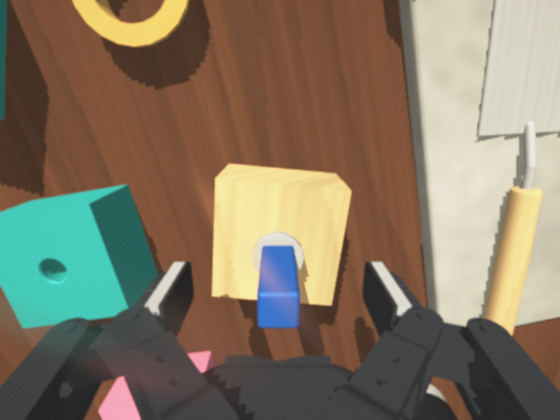

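The drift stands free in its hole with the fingers clear. I'm backing straight up.

Call:
{"method": "play_rows", "body": {
  "targets": [
    {"x": 0,"y": 0,"z": -15,"ax": 0,"ay": 0,"az": 0,"grip": 85},
    {"x": 0,"y": 0,"z": -40,"ax": 0,"ay": 0,"az": 0,"grip": 85},
    {"x": 0,"y": 0,"z": -75,"ax": 0,"ay": 0,"az": 0,"grip": 85},
    {"x": 0,"y": 0,"z": -110,"ax": 0,"ay": 0,"az": 0,"grip": 85},
    {"x": 0,"y": 0,"z": -145,"ax": 0,"ay": 0,"az": 0,"grip": 85},
    {"x": 0,"y": 0,"z": -165,"ax": 0,"ay": 0,"az": 0,"grip": 85},
    {"x": 0,"y": 0,"z": -165,"ax": 0,"ay": 0,"az": 0,"grip": 85},
    {"x": 0,"y": 0,"z": -165,"ax": 0,"ay": 0,"az": 0,"grip": 85}
  ]
}}

```text
time_s: 26.32
tool_pos: [0.568, -0.1771, 0.2429]
ee_rot: [3.12, -0.364, 0.004]
force: [0.1, 0.0, -1.3]
width: 0.0848
```

```bash
python3 -c "
from h import *
c,st=snap('wrist','w27');print(st['time_s'],st['tool_pos'],st['width'],st['force'])
c,st=snap('side','s27'); im=cv2.resize(c['color'][130:330,130:390],None,fx=3,fy=3,interpolation=cv2.INTER_CUBIC); cv2.imwrite('pics/s27z.png',im)"
sed -i 's/b\[330:\]=0/b[330:]=0/' d.py; python3 d.py w27; python3 cup.py s27
```

```text
26.3167 [ 0.56799848 -0.17708279  0.24292033] 0.08479697321576285 [ 0.06738448  0.03583673 -1.31545005]
296 [ 0.56709198 -0.17644144  0.1149123 ] (566.9779663085938, -177.03602600097656) (17.027713775634766, 15.306391716003418) 76.31321716308594 0.11498501545207784
in tool [ -1.34416073   0.14382309 127.9172707 ]
s27 n 110 z 0.0539 slope [0.0024 0.0061]
  circle [0.505  0.1653 0.0388] at height 0.0539
  circle [0.4889 0.1661 0.0388] at height 0.0539
  block 580 0.049 ((494.1209411621094, 161.65707397460938), (104.53398132324219, 120.66527557373047), 85.59695434570312)
```

View pics/w27.png

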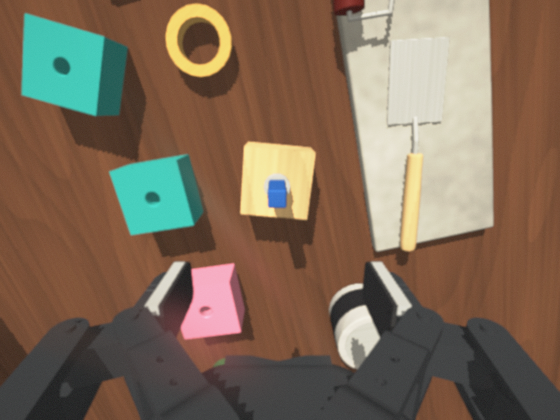

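View pics/s27z.png

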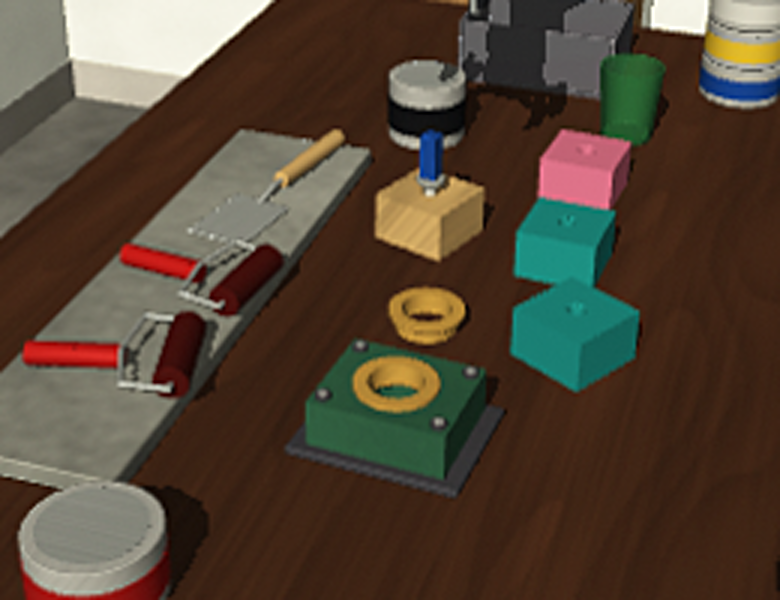

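The drift stands upright in the wooden stand with its top at 115 mm. The cup's flange is flat on the block, and nothing else has moved. Handing in.

```bash
python3 -c "
from rig import job
print(job.job_done())"
```

```text
the job is handed in; nothing more can be done
None
```

The cup is pressed fully home and the drift is back in its stand. I handed the job in at about 26 s; the hand-in reports no verdict.

- **Pressing:** I used 12 small pushes in all, alternating near and far, right and left. The largest tilt I measured was about 0.056 rad, after the first push (the limit is 0.11). Pushes needed about 9 N while the cup was moving and read up to 15 N once it seated. After seating it was square: the near, far, left and right rim gaps agreed within 0.1 mm. They read about 0.2 mm, which matches how high the camera read the block's top face.
- **Firm pushes:** I pushed the near side at about 21–22 N, then the far side at about 20–22 N. Each was held for about half a second, and the tool height stayed within 0.1 mm.
- **Drift:** It stands upright in the wooden stand with its top at 115 mm, as at the start, and is let go. The gripper is well clear, and the look-alikes and the other things show undisturbed in the last pictures.
- **Readings that disagreed:**
  - With the drift on the left side, the arm hid part of the rim, and those tilt readings came out too high. I relied on the unobstructed views instead.
  - The top and side cameras placed the block 2–3 mm away from where the wrist camera did. I worked from the wrist camera.

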